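# Reset a tripped breaker behind a pin-release flap

### The arm

A 6-joint arm with a two-finger parallel gripper is mounted at the origin on the work surface. World frame = base frame: x ahead of the robot, y to its left, z up, the work surface at z = 0. Lengths are in mm, angles in rad, forces in N, time in s.
With the tool pointing down it reaches from about 250 to 725 mm from the base axis. Payload 9.7 kg.
Tool frame: the origin (TCP) lies between the finger pads; the fingertips stand 22 mm ahead of it and the grasp point (between the pads) lies 3 mm ahead of it; z points along the fingers, y is the direction in which the jaws open and shut (so a half turn about z gives the same grasp; the last joint's range is limited). The gripper opens to 85 mm and grips with 20 to 120 N. Pads are 22 mm wide; open, the fingers measure 114 mm over their backs; the gripper's body (76 mm by 85 mm) begins 54 mm behind the grasp point. The pads swing forward as they close: fully open they stand 13 mm farther back than shut.
Start: joints at [-1.292, 0.087, 0.176, 1.66, 0, 1.571], TCP at [151.358, -528.76, 224.484] pointing down, gripper open.
Joint ranges: [-3.13, 3.13], [-0.85, 1.81], [-1.15, 1.24], [-2.2, 2.28], [-1.44, 1.52], [-3.14, 3.14]. Speed limits (rad/s): [2.22, 2.22, 2.57, 3.14, 3.14, 3.14].

### API

Orientations are given as a unit quaternion [x, y, z, w].
In Python, from station import r, vision, finder gives the robot as it stands.
- The arm moves only by the tool arm_command, never from a script. Its argument "moves" is a list of rows, each an object of numbers: "grip": the opening, from 0 (shut) to 1 (fully open); "tx", "ty", "tz": the shift along the tool's x, y, z in cm; "wx", "wy", "wz": the turn, a rotation vector about the tool's x, y, z in rad. A call has exactly 8 rows; each row is the pose to reach, as a shift and turn from the pose commanded when the call began, along the tool's axes at that moment; what a row does not reach only later rows make up. A row lasts 1/8 s, in which the tool goes at most 62.5 mm and 10.7 degrees, less where a joint would pass 70% of its speed; a pose out of reach is approached as far as the arm can. A call with a gripper value outside its range is refused whole. The fingers move at their own pace and stop on an object; "grip_force" is the grip in N (left out, the last holds). Time passes only in rows, so rows that repeat a pose let the fingers close, or fill a call up. It gives the time, the measured TCP pose, the force and the opening at its end, in the units of the state.
- r.state(): the state, without advancing time (a new reading comes with each control period).
- vision.get_image(name): name is "side" or "top"; returns the picture (480x640x3 uint8, blue, green, red); there is no depth.
- vision.calibration(name): a dict with "fx", "fy", "cx", "cy" (pixels), "rvec" (rotation vector, rad) and "tvec" (3), from world to camera coordinates, as OpenCV has them. Camera axes: x right, y down, z forward; pixel columns grow to the right and rows downward; lengths in mm; the calibration is good to about 2 mm. A picture is of the moment at which its call begins. calibration takes no time and is no camera call.
- r.finish_job(): hands the job in, once; it reports no verdict.
Trained networks look in the newest picture that a camera, given by its name, has taken for a name from the list of things; names that differ only in an ending like _2 or _b are one class to them, and where a whole thing is asked for, a point or a joint stands for the part that bears it (a point fixed in the world has none). Each returns a list of dicts, best first, with "p" (0 to 1); they miss things now and then, are a little off and sometimes report something else, mostly with a low value. They report only what shows in the picture. A call takes as long as a camera call. They do not tell look-alikes from the thing itself.
- finder.spot_in(camera, name): "at" ([x, y, z] in mm, in the coordinates of the camera as it stood for that picture, good to about 4 mm: the middle of the surface that is visible of it).
- finder.outline_of(camera, name): "mask" (480x640 bool, what is visible of it).
- finder.place_of(camera, name): "at" ([x, y, z] in mm, in the coordinates of the camera as it stood for that picture, good to about 4 mm: a listed point, or the origin of a listed thing).
The state is a dict: "t": time; "q": joint angles; "joint_vel": joint speeds; "joint_torque": joint torques, N m; "tool_pos": TCP position; "tcp_rot": TCP orientation; "ft_force": force on the tool from outside, world axes, zero at the start; "ft_torque": the same for the moment, N m; "finger_gap": finger opening in mm.
Only numpy, scipy, OpenCV 4.12 (cv2) and the standard library are available. Lean on these libraries where they do the work, as an engineer would, in place of code of your own. Each camera call takes 0.05 s, during which the arm holds its last target. There are 200 camera calls.

### The job

One breaker in the bench supply console has tripped: take the release pin (the slim metal-handled tool) from the tool block and push it squarely into the small access hole under the clear breaker flap, feeling for the hidden spring latch and pressing it gently, never ramming it, until the flap springs up. Swing the flap right up so that it stays wide open, push the tripped breaker's toggle fully up the slope like its neighbours, and stand the pin back in its hole in the tool block. Leave the flap open, and do not press the emergency stop, switch off another breaker or shift the other tools and things on the bench.

Things in the scene. Friction and masses are not known exactly. Their poses are not given: they have to be found in the camera images.
- console: Fixed bench supply console, 328 mm wide (y), x from -117 to +77 mm, 163 mm high; origin: under it on the bench; front faces its -x, z up. Its panel rises at 35 degrees to the level from 45 mm high at x = -115 mm. Mid-panel: clear breaker flap, access hole below it. Left (+y): sockets, knob, under 20 mm high. Right: red emergency stop, 112 mm from the middle line, 22 mm high. Place and yaw vary.
- access: The access hole below the flap, 7.5 mm across (9.5 at the mouth), straight, square to the panel, in a bezel 10 mm thick. Origin: centre of the mouth; z: outward along the panel's normal, 35 degrees from vertical towards the console's front; x: up the slope; y: to the console's +y. The pin goes in along -z and meets the flat head of the latch's trip plunger, larger than the hole.
- latch: Hidden sprung trip plunger of the flap's latch, under the access hole; origin: its foot, 36 mm below the hole's mouth. Its flat head rests 12 to 24 mm below the mouth: the depth differs every time and must be felt. It yields along the hole's axis on a spring (2 to 3 N at touch), frees the flap after 5 to 6 mm of travel (5 to 7 N), meets a hard stop at about 9.5 mm (8 N). More than 30 N breaks it.
- flap (a joint): Angle of the breaker flap about its hinge, rad: 0 shut and latched, flush with the panel; springs to about 0.6 (level) when freed; then stays by friction wherever it is swung (1 to 2 N at its free edge); 1.57 square to the panel; stop at 2.1. Clear plate in a grey frame, 98 mm wide, 84 mm hinge to free edge, 3 mm thick; under mid-edge hangs a keeper 17 mm deep, 20 mm wide.
- flap_hinge (a point): On the flap's hinge line, middle of its width, in the panel's face, 107 mm up the slope from the access hole; the hinge line runs along the console's y.
- flap_edge (a point): Middle of the flap's free edge (the lower one when shut), on its outer face; shut, it lies 23 mm up the slope from the access hole. It moves with the flap, 84 mm from the hinge.
- toggle_t (a joint): Toggle of the tripped breaker, rad: about 0 to 0.2 tripped (leaning down the slope), 1.2 fully on (leaning up the slope); it swings about an axis along the console's y, stays where it is put by friction and needs about 2 to 3 N.
- toggle_t_tip (a point): Middle of the tip of the tripped breaker's black toggle, 12 mm wide (console y), 8 mm thick, 16 mm from its pivot. It may be any of four breakers, 18 mm apart along the console's y, under the flap; white faces 20 mm below the panel's face. All pivots: 67 mm up the slope from the access hole, 21 mm below the panel's face. Tripped tip: 9 mm down the slope from the pivot; on: 9 mm up.
- toggle_a (a joint): Toggle of another breaker, on (about 1.2) at the start; to stay on.
- toggle_b (a joint): Toggle of another breaker, on (about 1.2) at the start; to stay on.
- toggle_c (a joint): Toggle of another breaker, on (about 1.2) at the start; to stay on.
- estop (a joint): Travel of the red emergency stop, m: 0 out, 0.006 pressed.
- block: Wooden tool block, fixed, 220 mm (its x) by 62 mm (its y) by 90 mm high; origin: centre of its underside on the bench. Four upright through holes, 10 mm across (12 mm at the mouth), along its x at -78, -26, 26 and 78 mm, one tool in each. Its place and yaw vary.
- pin: Release pin: straight steel rod, 4 mm across, rounded end, 85 mm long, in a slim round aluminium handle 16 mm across, 62 mm long (the other tools have thick black handles). About 40 g. Origin: tip of the rod; z: from the tip to the handle, which runs from 85 to 147 mm. It stands rod down in one of the block's holes, the handle's foot on the block's top, its tip 5 mm above the bench.
- driver_a: Screwdriver with a thick black handle (26 mm), 155 mm long, standing rod down in the tool block like the pin, origin at its tip; to stay there.
- driver_b: Screwdriver with a thick black handle (29 mm), 152 mm long, standing rod down in the tool block like the pin, origin at its tip; to stay there.
- driver_c: Screwdriver with a thick black handle (33 mm), 158 mm long, standing rod down in the tool block like the pin, origin at its tip; to stay there.
- meter: Black multimeter lying on the bench, 150 x 75 x 34 mm, origin: centre of its underside; bystander.
- tape: Roll of grey tape, 90 mm across, 24 mm high, origin: centre of its underside; bystander.
- jar: Clear jar, 52 mm across, 75 mm high, origin: centre of its underside; bystander.
- torch: Black torch lying on the bench, 120 mm long, 31 mm thick; bystander.
- mug: White mug, 76 mm across, 90 mm high, origin: centre of its underside; bystander.
There are look-alikes about, which are no part of the job. Of the things like the block, leave any that is blue; of the rest the larger one is meant.

How it is judged (in metres and radians):
On the way, in this order (a step that is already met when the one before it is completed fails the run):
1. the pin, pushed through the access hole, trips the latch and the flap springs up (value of joint flap above 0.2 rad and z of pin in the frame of access below -0.012 m and distance between pin and access below 0.05 m).
2. the flap is swung wide open, square to the panel or beyond (value of joint flap above 1.5 rad), for 0.2 s.
3. the tripped breaker's toggle is pushed fully on (value of joint toggle_t above 0.95 rad), for 0.2 s.
At the end, for the whole second after the job is handed in: The flap stands open beyond 1.5 rad; the tripped breaker's toggle is on (beyond 0.95 rad) and the other three are still on (beyond 0.8 rad); the pin stands at rest in a hole of the tool block, its tip less than 20 mm above the bench, within 0.15 rad of upright, let go (value of joint flap above 1.5 rad and value of joint toggle_t above 0.95 rad and value of joint each of toggle_a, toggle_b, toggle_c above 0.8 rad and z of pin in the frame of block below 0.02 m and angle between pin's own z axis and vertical below 0.15 rad and x of pin in the frame of block between -0.09 and 0.09 m and y of pin in the frame of block between -0.012 and 0.012 m and linear speed of pin below 0.02 m/s); the robot touches nothing.
It fails at once if the latch is rammed: pressed with more than 30 N (contact force between pin and latch above 30 N).
It fails at once if the emergency stop is pressed (value of joint estop above 0.003 m).
It fails at once if another breaker is switched off (value of joint any of toggle_a, toggle_b, toggle_c below 0.8 rad).
It fails at once if another tool is pulled from the block or shifted by more than 3 cm (distance of any of driver_a, driver_b, driver_c from where it was at the start of the episode above 0.03 m).
It fails at once if a thing on the bench is shifted by more than 4 cm (distance of any of meter, tape, jar, torch, mug from where it was at the start of the episode above 0.04 m).
It also fails if it takes over 67 s, if anything falls off the work surface, if the arm or the gripper's body presses on something with over 40 N, if the wrist force passes 120 N, or if a joint passes its speed limit or range.

## Working session

There is one attempt and no reset: what is moved stays moved. The work goes in short steps, Python scripts to look and compute and a tool call to move; the robot and the scene stay as the last step left them, time stands still between calls to the robot, and variables do not carry over. Pictures are saved under pics/ and viewed, about 8 in all and at most 12, crops included, and the job is handed in when it is done.

Besides the shell and the picture viewer there is one more tool, called after "Request:" as name(argument=value, ...) on one line, values as JSON. arm_command: Moves the arm, as the interface text tells. Its arguments: {"type":"object","properties":{"moves":{"type":"array"},"grip_force":{"type":"number"}},"required":["moves"]}

```bash
ls; mkdir -p pics; python3 - <<'E'
from station import r, vision, finder
import cv2,numpy as np
s=r.state();print(s)
for c in ("side","top"):
    im=vision.get_image(c);cv2.imwrite(f"pics/{c}0.png",im)
    k=vision.calibration(c);R=cv2.Rodrigues(np.array(k['rvec'],float))[0];t=np.array(k['tvec']).ravel()
    print(c,k['fx'],k['cx'],k['cy'],'cam at',-R.T@t)
    for n in("console","access","flap_hinge","flap_edge","toggle_t_tip","block","pin","driver_a","estop"):
        try:
            for d in finder.place_of(c,n)[:4]: print(n,round(d['p'],2),np.round(R.T@(np.array(d['at'])-t),1))
        except Exception as e: print(n,e)
E
```

```text
pics
{'t': 0.0, 'q': array([-1.29198844e+00,  8.74606461e-02,  1.75093173e-01,  1.65980733e+00,
       -9.40209063e-06,  1.57078953e+00]), 'joint_vel': array([-1.76660555e-05,  5.80061333e-05,  9.15920635e-04,  1.75432737e-03,
       -3.22838761e-04, -1.69024494e-03]), 'joint_torque': array([-2.43595105e-04, -5.20380592e+01,  4.64814699e+01,  1.60084834e-02,
        5.98968904e-05,  2.67816830e-06]), 'tool_pos': array([ 151.29227092, -528.51593061,  223.76175152]), 'tcp_rot': array([ 9.90298288e-01,  1.38956198e-01, -1.00424498e-04, -6.81897270e-04]), 'ft_force': array([ 0.17433673,  0.08470971, -0.09461374]), 'ft_torque': array([-0.01719829, -0.04918613,  0.06547575]), 'finger_gap': 85.39576209439524}
side 538.1910155976094 325.82180153692536 246.3536903595614 cam at [  415.51804635 -1117.66351755  1005.16205767]
console 0.96 [683.8 113.2   3.9]
console 0.62 [ 5.313e+02 -2.929e+02  4.000e-01]
flap_edge 0.72 [639.2 106.7  94.6]
block 0.78 [ 532.3 -293.5    2.4]
block 0.74 [ 218.5 -349.7    2.8]
block 0.59 [ 383.6 -142.    -2.7]
estop it knows: access, block, console, driver, flap_edge, flap_hinge, jar, latch, meter, mug, pin, tape, toggle_t_tip, torch
top 573.332535478034 311.8356507622863 234.2307846356976 cam at [ 338.48610895   -7.66682325 1554.91584886]
console 0.58 [686.5 109.5  -2.1]
access 0.44 [ 564.4 -301.     4.4]
flap_hinge 0.8 [704.  116.5 137.2]
flap_hinge 0.4 [694.9 407.2  -3.3]
flap_edge 0.75 [638.1  99.6  88.9]
toggle_t_tip 0.16 [635.6 101.5  90.4]
block 0.97 [ 216.5 -351.9    3.6]
block 0.95 [ 378.7 -147.2   -3.6]
block 0.83 [ 539.1 -296.3   -1.8]
pin 0.4 [ 461.3 -282.9   -0.6]
driver_a 0.72 [ 615.2 -309.4    4.8]
driver_a 0.66 [ 561.8 -299.8    5.4]
driver_a 0.53 [ 512.5 -291.     1.9]
estop it knows: access, block, console, driver, flap_edge, flap_hinge, jar, latch, meter, mug, pin, tape, toggle_t_tip, torch
```

View pics/side0.png

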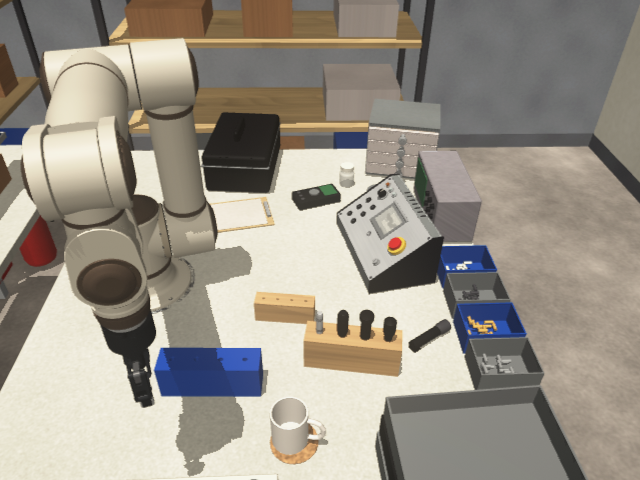

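View pics/top0.png

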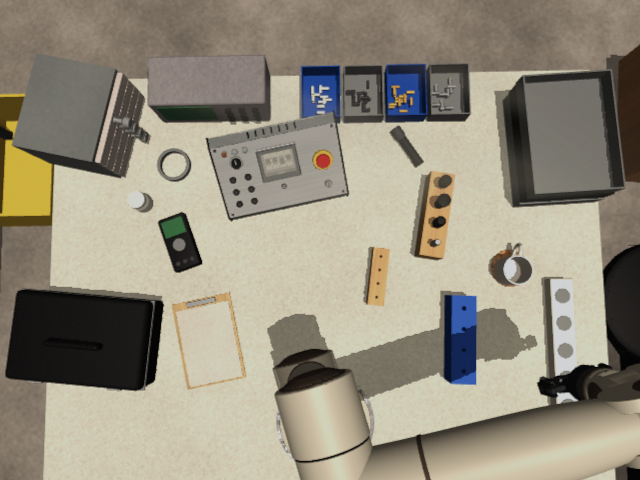

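The pin candidates are the metal-handled tool (top 436,242; side 319,320) and the black-handled drivers (top 438,222; 442,201; 444,182). The blocks are the wooden large one (436,215), the wooden small one (377,276), the blue one (460,340) and the white rack (560,340). I choose the large wooden block and its metal-handled tool. Next I take a close crop.

```bash
python3 - <<'E'
import cv2,numpy as np
s=cv2.imread("pics/side0.png");t=cv2.imread("pics/top0.png")
def c(im,x,y,w,h,f): return cv2.resize(im[y:y+h,x:x+w],None,fx=f,fy=f,interpolation=cv2.INTER_CUBIC)
a=c(t,200,105,160,120,5); cv2.imwrite("pics/c_top.png",a)
b=np.hstack([c(s,330,170,115,120,4)[:480,:460],c(s,295,305,48,68,7)[:476].copy() if 0 else cv2.resize(s[305:373,295:343],(340,480),interpolation=cv2.INTER_CUBIC)])
cv2.imwrite("pics/c_side.png",b)
E
```

```text
(no output)
```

View pics/c_top.png

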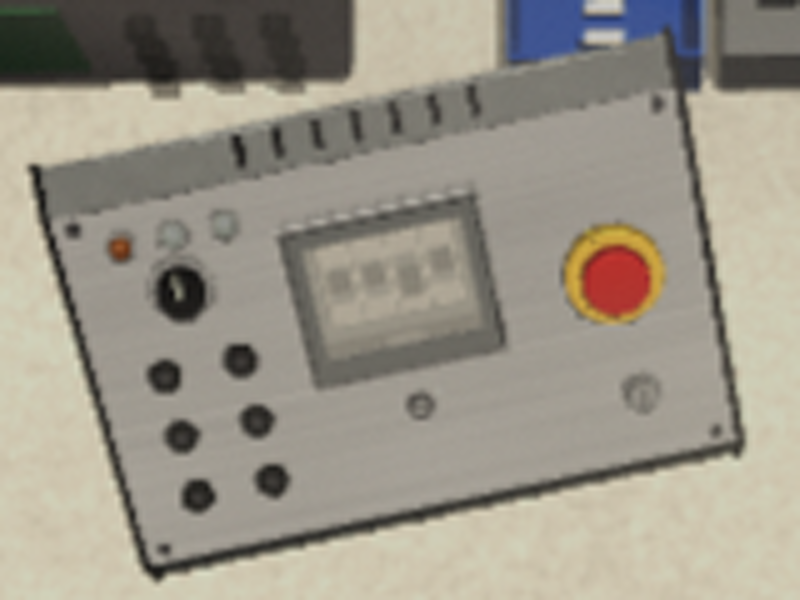

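View pics/c_side.png

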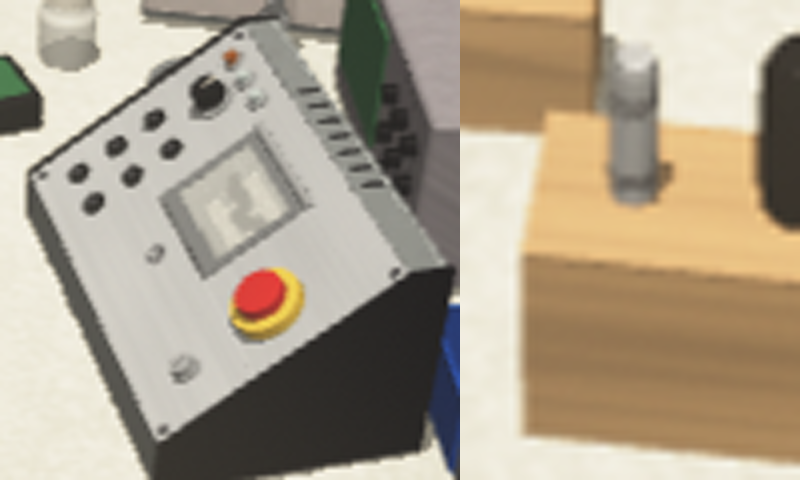

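The top crop shows the third toggle from the left (410,278) leaning lower than its neighbours, so it is the tripped one, at console y of about -9. The hole is at crop (420,405). The side crop confirms the slim metal pin at the block's end.

```bash
cat > h.py <<'E'
from station import r, vision, finder
import cv2,numpy as np
from scipy.optimize import least_squares
from scipy.spatial.transform import Rotation as Ro
K={}
for c in("side","top"):
    k=vision.calibration(c);K[c]=(np.array(k['rvec'],float).ravel(),np.array(k['tvec'],float).ravel(),np.array([[k['fx'],0,k['cx']],[0,k['fy'],k['cy']],[0,0,1.]]))
def proj(c,P): return cv2.projectPoints(np.atleast_2d(np.array(P,float)),*K[c],None)[0][:,0]
def ray(c,uv,z):
    rv,t,M=K[c];R=cv2.Rodrigues(rv)[0];o=-R.T@t;d=R.T@np.linalg.inv(M)@np.array([uv[0],uv[1],1.]);return o+d*(z-o[2])/d[2]
def tri(a,b): # side px, top px
    f=lambda p:np.r_[proj("side",p)[0]-a,proj("top",p)[0]-b]
    q=least_squares(f,[500,0,80]);return q.x,q.fun
E
python3 - <<'E'
from h import *
T=lambda x,y:(200+x/5,105+y/5)
S=lambda x,y:(330+x/4,170+y/4)
a=np.radians(35);u=np.array([np.cos(a),0,np.sin(a)])
def pan(s,y,o=np.array([-115,0,45.])): return o+u*s+np.array([0,y,0])
# s relative to low edge
obs=[("top",T(150,570),lambda h:pan(0,164)),("top",T(740,445),lambda h:pan(0,-164)),
("top",T(46,218),lambda h:pan(205.7,164)),("top",T(681,92),lambda h:pan(205.7,-164)),
("top",T(420,405),lambda h:pan(h,0)),("side",S(155,253),lambda h:pan(h,0))]
for c,F,pts in(("top",T,[(280,235),(478,192),(505,347),(318,388)]),("side",S,[(258,128),(312,208),(207,278),(160,198)])):
    for p,(d,y) in zip(pts,[(107,49),(107,-49),(23,-49),(23,49)]):
        obs.append((c,F(*p),lambda h,d=d,y=y:pan(h+d,y)))
obs+=[("side",S(30,172),lambda h:pan(0,164)),("side",S(155,440),lambda h:pan(0,-164))]
def W(p,q): 
    c,s=np.cos(p[2]),np.sin(p[2]);return np.array([[c,-s,0],[s,c,0],[0,0,1]])@q+[p[0],p[1],0]
def f(p): return np.concatenate([proj(c,W(p,g(p[3])))[0]-uv for c,uv,g in obs])
q=least_squares(f,[684,112,.2,50],loss='soft_l1')
print(q.x);print(np.round(f(q.x).reshape(-1,2),1).tolist())
print("hole",W(q.x,pan(q.x[3],0)),"tri",tri(S(155,253),T(420,405)))
print("pin side foot",ray("side",(319.4,332.6),90),"top",ray("side",(319.4,312.5),152),"topcam",ray("top",(436,242),152))
t=cv2.imread("pics/top0.png")
cv2.imwrite("pics/c_blk.png",cv2.resize(t[165:265,400:480],None,fx=6,fy=6,interpolation=cv2.INTER_CUBIC))
E
```

```text
[6.80987025e+02 1.09260959e+02 1.95065324e-01 6.10765917e+01]
[[-1.1, -0.2], [1.4, -0.5], [-1.1, -1.5], [0.9, -3.5], [0.4, -0.4], [-0.6, -0.2], [0.8, -0.5], [-0.8, 0.1], [0.1, -0.7], [0.5, -1.1], [-1.2, -0.1], [-2.5, -0.6], [-1.4, -0.8], [-0.5, -0.9], [-1.6, 0.1], [-0.6, 2.7]]
hole [617.25017589  96.66798004  80.03209382] tri (array([617.82351585,  97.96729833,  77.93804688]), array([-0.52387499,  0.07938972,  0.00401901, -0.4851711 ]))
pin side foot [ 461.14330695 -285.84944778   90.        ] top [ 460.66606417 -283.15613278  152.        ] topcam [ 458.24771319 -278.53935344  152.        ]
```

View pics/c_blk.png

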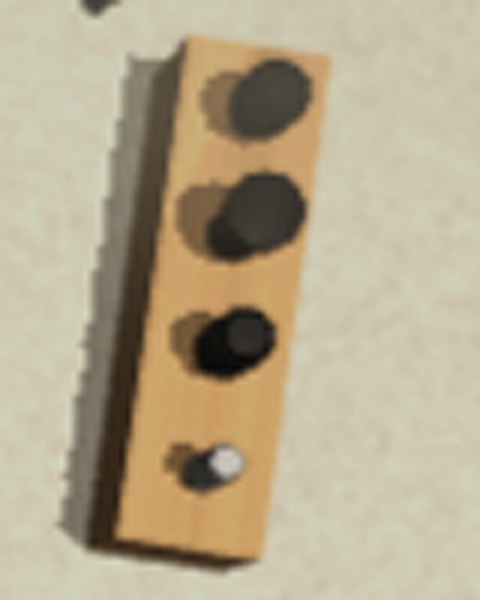

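```bash
cat >> h.py <<'E'
def go(p,R):
    s=r.state();R0=Ro.from_quat(s['tcp_rot']);d=R0.inv().apply(np.array(p)-s['tool_pos'])/10
    w=(R0.inv()*R).as_rotvec();print("t",round(s['t'],2),"pos",np.round(s['tool_pos'],1),"F",np.round(s['ft_force'],1),"gap",round(s['finger_gap'],1))
    print("SHIFT cm",np.round(d,2),"TURN",np.round(w,3),"deg",round(np.degrees(np.linalg.norm(w)),1))
def down(psi): # tool down with yaw psi of tool x
    c,s=np.cos(psi),np.sin(psi);return Ro.from_matrix(np.array([[c,s,0],[s,-c,0],[0,0,-1.]]))
E
python3 - <<'E'
from h import *
cn=[ray("top",(400+x/6,165+y/6),90) for x,y in[(186,37),(330,58),(262,562),(117,540)]]
cn=np.array(cn);c=cn.mean(0);ax=(cn[0]+cn[1]-cn[2]-cn[3])/2;yaw=np.arctan2(ax[1],ax[0])
print(np.round(cn,1),c,np.linalg.norm(ax),yaw)
print("pin by block",c-78*np.array([np.cos(yaw),np.sin(yaw),0]),"cap",ray("top",(437.8,242.0),152))
go([460,-284,210],down(-.134))
E
```

```text
[[ 647.4 -283.6   90. ]
 [ 637.3 -344.9   90. ]
 [ 420.8 -308.5   90. ]
 [ 430.8 -247.6   90. ]] [ 534.0692075  -296.16218332   90.        ] 219.55307571460605 -0.16552424810762406
pin by block [ 457.13530286 -283.31016729   90.        ] cap [ 458.19244644 -282.91615475  152.        ]
t 0.9 pos [ 151.4 -528.7  224.5] F [ 0.1 -0.3 -0.3] gap 85.4
SHIFT cm [ 36.41 -15.04   1.45] TURN [ 0.    -0.     0.413] deg 23.7
```

Request:
arm_command(moves=[{"tx": 5,"ty": -2,"tz": 0.2,"wz": 0.06,"grip": 1},{"tx": 10,"ty": -4.2,"tz": 0.4,"wz": 0.12,"grip": 1},{"tx": 15,"ty": -6.3,"tz": 0.6,"wz": 0.2,"grip": 1},{"tx": 20.5,"ty": -8.5,"tz": 0.8,"wz": 0.28,"grip": 1},{"tx": 26,"ty": -10.8,"tz": 1,"wz": 0.36,"grip": 1},{"tx": 31.5,"ty": -13.1,"tz": 1.2,"wz": 0.42,"grip": 1},{"tx": 36.3,"ty": -15.1,"tz": 1.4,"wz": 0.445,"grip": 1},{"tx": 36.3,"ty": -15.1,"tz": 1.4,"wz": 0.445,"grip": 1}], grip_force=80)

```text
schema error: expected keys grip, tx, ty, tz, wx, wy, wz
```

```bash
python3 - <<'E'
from h import *
for i in range(3): r.state()
im=vision.get_image("side");go([458.5,-283.5,125],down(-.166))
b=cv2.resize(im[240:360,260:420],None,fx=5,fy=5,interpolation=cv2.INTER_CUBIC);cv2.imwrite("pics/a1.png",b)
E
```

```text
t 0.95 pos [ 151.3 -528.8  224.5] F [-0.1  1.   0.1] gap 85.5
SHIFT cm [ 36.28 -15.12   9.95] TURN [0.    0.    0.445] deg 25.5
```

View pics/a1.png

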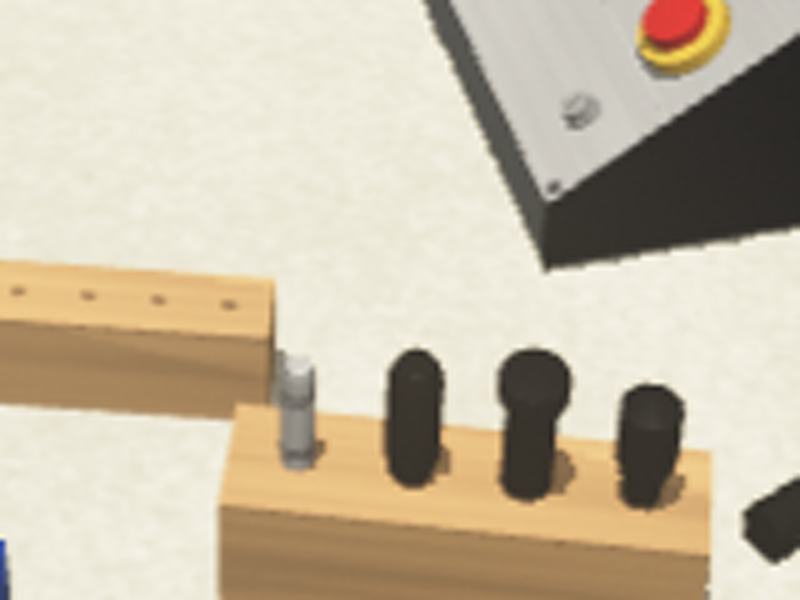

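The picture shows the arm not yet moved, because the call was refused: every row needs all its keys. The pin stands at crop (297,400).

Request:
arm_command(moves=[{"tx": 5,"ty": -2,"tz": 0.2,"wx": 0,"wy": 0,"wz": 0.06,"grip": 1},{"tx": 10,"ty": -4.2,"tz": 0.4,"wx": 0,"wy": 0,"wz": 0.12,"grip": 1},{"tx": 15,"ty": -6.3,"tz": 0.6,"wx": 0,"wy": 0,"wz": 0.2,"grip": 1},{"tx": 20.5,"ty": -8.5,"tz": 0.8,"wx": 0,"wy": 0,"wz": 0.28,"grip": 1},{"tx": 26,"ty": -10.8,"tz": 1,"wx": 0,"wy": 0,"wz": 0.36,"grip": 1},{"tx": 31.5,"ty": -13.1,"tz": 1.2,"wx": 0,"wy": 0,"wz": 0.42,"grip": 1},{"tx": 36.3,"ty": -15.1,"tz": 1.4,"wx": 0,"wy": 0,"wz": 0.445,"grip": 1},{"tx": 36.3,"ty": -15.1,"tz": 1.4,"wx": 0,"wy": 0,"wz": 0.445,"grip": 1}], grip_force=80)

```text
t: 1.95
tool_pos: [460.9, -281.4, 209.9]
tcp_rot: [0.997, -0.081, -0.0, -0.0]
ft_force: [-0.1, 1.0, 0.5]
finger_gap: 85.2
```

```bash
python3 - <<'E'
from h import *
go([458.5,-283.5,125],down(-.166))
E
```

```text
t 1.95 pos [ 460.9 -281.4  209.9] F [-0.1  1.   0.5] gap 85.2
SHIFT cm [-0.19  0.25  8.49] TURN [-0.001  0.     0.004] deg 0.2
```

Request:
arm_command(moves=[{"tx": 0,"ty": 0,"tz": 1,"wx": 0,"wy": 0,"wz": 0,"grip": 1},{"tx": 0,"ty": 0,"tz": 2.5,"wx": 0,"wy": 0,"wz": 0,"grip": 1},{"tx": 0,"ty": 0,"tz": 4.5,"wx": 0,"wy": 0,"wz": 0,"grip": 1},{"tx": 0,"ty": 0,"tz": 6.5,"wx": 0,"wy": 0,"wz": 0,"grip": 1},{"tx": 0,"ty": 0,"tz": 8,"wx": 0,"wy": 0,"wz": 0,"grip": 1},{"tx": 0,"ty": 0,"tz": 8.5,"wx": 0,"wy": 0,"wz": 0,"grip": 1},{"tx": 0,"ty": 0,"tz": 8.5,"wx": 0,"wy": 0,"wz": 0,"grip": 1},{"tx": 0,"ty": 0,"tz": 8.5,"wx": 0,"wy": 0,"wz": 0,"grip": 1}])

```text
t: 2.95
tool_pos: [459.1, -283.9, 126.2]
tcp_rot: [0.997, -0.083, 0.0, 0.0]
ft_force: [0.2, 0.6, 0.2]
finger_gap: 85.8
```

```bash
python3 - <<'E'
from h import *
a=vision.get_image("side");b=vision.get_image("top")
go([458.5,-283.5,125],down(-.166))
f=lambda i,x,y:cv2.resize(i[y:y+100,x:x+66],None,fx=6,fy=6,interpolation=cv2.INTER_CUBIC)
cv2.imwrite("pics/a2.png",np.hstack([f(a,287,270),f(b,405,195)]))
E
```

```text
t 3.05 pos [ 459.1 -283.9  126.2] F [-0.8  0.5  0.5] gap 85.2
SHIFT cm [-0.07 -0.03  0.12] TURN [ 0.    -0.001 -0.   ] deg 0.1
```

View pics/a2.png

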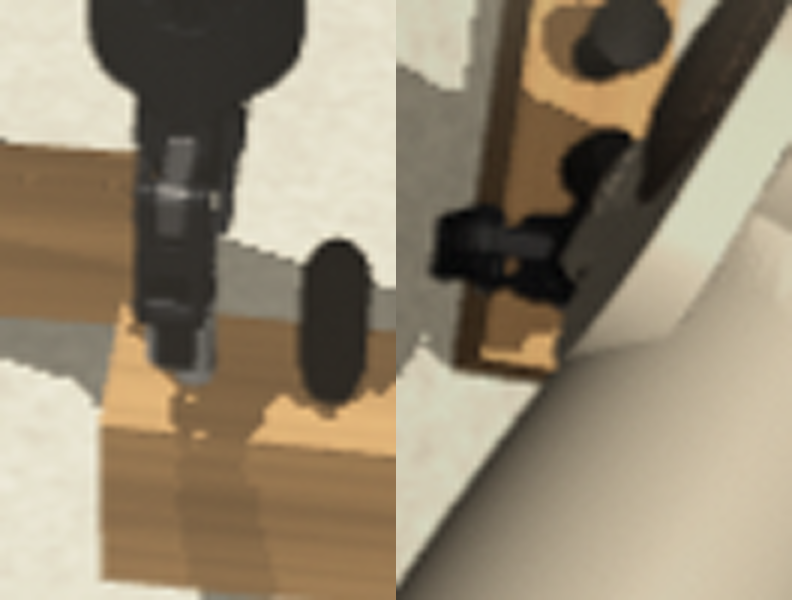

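```bash
python3 - <<'E'
from h import *
for P in([459.1,-283.9,121],[459.1,-283.9,100],[451.5,-328,105],[451.5,-328,130]):
    p=proj("side",P)[0];print(P,p,(p-[287,270])*6)
E
```

```text
[459.1, -283.9, 121] [318.58212248 322.52712869] [189.4927349  315.16277213]
[459.1, -283.9, 100] [318.50166802 328.96600839] [189.01000811 353.79605034]
[451.5, -328, 105] [315.91931454 342.45723877] [173.51588721 434.74343263]
[451.5, -328, 130] [315.98382396 334.70642988] [173.90294378 388.23857926]
```

The fingers straddle the pin: the near finger is at crop (177,250) and the pin foot at (195,375), about 1.5 mm further in +x. I shift slightly and grip.

Request:
arm_command(moves=[{"tx": 0.1,"ty": 0,"tz": 0.1,"wx": 0,"wy": 0,"wz": 0,"grip": 0.6},{"tx": 0.1,"ty": 0,"tz": 0.1,"wx": 0,"wy": 0,"wz": 0,"grip": 0.4},{"tx": 0.1,"ty": 0,"tz": 0.1,"wx": 0,"wy": 0,"wz": 0,"grip": 0.25},{"tx": 0.1,"ty": 0,"tz": 0.1,"wx": 0,"wy": 0,"wz": 0,"grip": 0.1},{"tx": 0.1,"ty": 0,"tz": 0.1,"wx": 0,"wy": 0,"wz": 0,"grip": 0},{"tx": 0.1,"ty": 0,"tz": 0.1,"wx": 0,"wy": 0,"wz": 0,"grip": 0},{"tx": 0.1,"ty": 0,"tz": 0.1,"wx": 0,"wy": 0,"wz": 0,"grip": 0},{"tx": 0.1,"ty": 0,"tz": 0.1,"wx": 0,"wy": 0,"wz": 0,"grip": 0}], grip_force=80)

```text
t: 4.05
tool_pos: [459.8, -283.9, 124.6]
tcp_rot: [0.997, -0.083, 0.0, 0.0]
ft_force: [-0.2, 0.5, 3.1]
finger_gap: 12.8
```

```bash
python3 - <<'E'
from h import *
s=r.state();print(s['ft_force'],s['ft_torque'],s['finger_gap'],s['tool_pos'])
E
```

```text
[-0.16837515  0.51820128  3.09428299] [ 0.13315336 -0.02156224  0.00711751] 12.80602178626147 [ 459.83079256 -283.86874196  124.63422037]
```

Request:
arm_command(moves=[{"tx": 0,"ty": 0,"tz": -0.7,"wx": 0,"wy": 0,"wz": 0,"grip": 0},{"tx": 0,"ty": 0,"tz": -2,"wx": 0,"wy": 0,"wz": 0,"grip": 0},{"tx": 0,"ty": 0,"tz": -4,"wx": 0,"wy": 0,"wz": 0,"grip": 0},{"tx": 0,"ty": 0,"tz": -6.5,"wx": 0,"wy": 0,"wz": 0,"grip": 0},{"tx": 0,"ty": 0,"tz": -9.5,"wx": 0,"wy": 0,"wz": 0,"grip": 0},{"tx": 0,"ty": 0,"tz": -12.5,"wx": 0,"wy": 0,"wz": 0,"grip": 0},{"tx": 0,"ty": 0,"tz": -15,"wx": 0,"wy": 0,"wz": 0,"grip": 0},{"tx": 0,"ty": 0,"tz": -15,"wx": 0,"wy": 0,"wz": 0,"grip": 0}])

```text
t: 5.05
tool_pos: [460.3, -284.2, 277.0]
tcp_rot: [0.997, -0.083, 0.002, 0.001]
ft_force: [-0.3, -0.1, -1.0]
finger_gap: 12.7
```

```bash
cat >> h.py <<'E'
YC=.195; H=np.array([617.5,97.3,79.5]); TL=119.6
a_=np.radians(35);cy,sy=np.cos(YC),np.sin(YC)
U=np.array([np.cos(a_)*cy,np.cos(a_)*sy,np.sin(a_)]);N=np.array([-np.sin(a_)*cy,-np.sin(a_)*sy,np.cos(a_)]);V=np.cross(N,U)
RC=Ro.from_matrix(np.c_[V,U,-N])  # tool x=console y, tool y=up slope, z into panel
RC2=Ro.from_matrix(np.c_[-V,-U,-N])
def acc(): # tip in access frame
    s=r.state();R=Ro.from_quat(s['tcp_rot']);p=s['tool_pos']+R.apply([0,0,TL])-H
    F=s['ft_force'];print("t",round(s['t'],2),"tip s,y,h",np.round([p@U,p@V,p@N],1),"F u,v,n",np.round([F@U,F@V,F@N],1),"gap",round(s['finger_gap'],1))
def goacc(s,y,h,R=None): go(H+s*U+y*V+(h+TL)*N,R or RC)
E
python3 - <<'E'
from h import *
print(U,N,V,r.state()['ft_force'])
for R in(RC,RC2): goacc(0,0,60,R)
E
```

```text
[0.8036272  0.15872425 0.57357644] [-0.56270583 -0.11113992  0.81915204] [-1.93766535e-01  9.81047670e-01 -1.38777878e-17] [-0.34754972 -0.10418763 -1.02722106]
t 5.05 pos [ 460.3 -284.2  277. ] F [-0.3 -0.1 -1. ] gap 12.7
SHIFT cm [ -0.47 -36.6    4.98] TURN [-0.402  0.586 -1.863] deg 114.2
t 5.05 pos [ 460.3 -284.2  277. ] F [-0.3 -0.1 -1. ] gap 12.7
SHIFT cm [ -0.47 -36.6    4.98] TURN [0.533 0.365 1.171] deg 76.6
```

Request:
arm_command(moves=[{"tx": 0,"ty": -1.5,"tz": 0,"wx": 0.03,"wy": 0.02,"wz": 0.07,"grip": 0},{"tx": 0,"ty": -4,"tz": 0,"wx": 0.07,"wy": 0.05,"wz": 0.16,"grip": 0},{"tx": 0,"ty": -7,"tz": 0,"wx": 0.12,"wy": 0.08,"wz": 0.26,"grip": 0},{"tx": 0,"ty": -10,"tz": 0,"wx": 0.17,"wy": 0.12,"wz": 0.38,"grip": 0},{"tx": -0.1,"ty": -14,"tz": 0,"wx": 0.23,"wy": 0.16,"wz": 0.5,"grip": 0},{"tx": -0.2,"ty": -18,"tz": 0,"wx": 0.29,"wy": 0.2,"wz": 0.63,"grip": 0},{"tx": -0.2,"ty": -22,"tz": 0.5,"wx": 0.34,"wy": 0.23,"wz": 0.75,"grip": 0},{"tx": -0.3,"ty": -25,"tz": 1,"wx": 0.4,"wy": 0.27,"wz": 0.87,"grip": 0}])

```text
t: 6.05
tool_pos: [355.6, -209.4, 270.3]
tcp_rot: [0.879, -0.404, 0.138, -0.211]
ft_force: [-0.0, -0.3, -0.1]
finger_gap: 13.1
```

```bash
python3 - <<'E'
from h import *
goacc(0,0,50,RC2);print(r.state()['q'])
E
```

```text
t 6.05 pos [ 355.6 -209.4  270.3] F [-0.  -0.3 -0.1] gap 13.1
SHIFT cm [-11.94 -25.17  18.89] TURN [0.086 0.203 0.457] deg 29.1
[-0.88140524 -0.35845474 -0.20386117  1.6548839   0.50513356  3.14059922]
```

```bash
python3 - <<'E'
from h import *
go([430,-80,290],down(.5))
goacc(0,0,50,RC)
E
```

```text
t 6.05 pos [ 355.6 -209.4  270.3] F [-0.  -0.3 -0.1] gap 13.1
SHIFT cm [ -5.09 -13.36   4.72] TURN [-0.373 -0.405 -1.331] deg 82.5
t 6.05 pos [ 355.6 -209.4  270.3] F [-0.  -0.3 -0.1] gap 13.1
SHIFT cm [-11.94 -25.17  18.89] TURN [-0.277  0.117 -2.669] deg 153.9
```

```bash
cat >> h.py <<'E'
def rel(p0,R0,p,R):
    print("REL",np.round(R0.inv().apply(np.array(p)-p0)/10,2),np.round((R0.inv()*R).as_rotvec(),3))
E
python3 - <<'E'
from h import *
R0=Ro.from_quat([.997,-.083,.002,.001]);p0=np.array([460.3,-284.2,277])
pc=p0+R0.apply([-3,-250,10]);Rc=R0*Ro.from_rotvec([.4,.27,.87]);print(pc)
rel(pc,Rc,[430,-80,290],down(.5))
E
```

```text
[498.71867693 -37.16908492 266.57252401]
REL [ 0.61  6.19 -5.68] [-0.309 -0.418 -1.521]
```

Request:
arm_command(moves=[{"tx": 0.1,"ty": 0.8,"tz": -0.7,"wx": -0.04,"wy": -0.05,"wz": -0.18,"grip": 0},{"tx": 0.1,"ty": 1.5,"tz": -1.4,"wx": -0.07,"wy": -0.1,"wz": -0.36,"grip": 0},{"tx": 0.2,"ty": 2.3,"tz": -2.1,"wx": -0.11,"wy": -0.15,"wz": -0.54,"grip": 0},{"tx": 0.3,"ty": 3.1,"tz": -2.8,"wx": -0.15,"wy": -0.2,"wz": -0.72,"grip": 0},{"tx": 0.4,"ty": 3.9,"tz": -3.5,"wx": -0.18,"wy": -0.25,"wz": -0.9,"grip": 0},{"tx": 0.5,"ty": 4.7,"tz": -4.2,"wx": -0.22,"wy": -0.3,"wz": -1.08,"grip": 0},{"tx": 0.6,"ty": 5.5,"tz": -5,"wx": -0.26,"wy": -0.35,"wz": -1.26,"grip": 0},{"tx": 0.6,"ty": 6.2,"tz": -5.7,"wx": -0.3,"wy": -0.41,"wz": -1.45,"grip": 0}])

```text
t: 7.05
tool_pos: [296.2, -265.5, 290.9]
tcp_rot: [0.955, 0.294, 0.022, -0.021]
ft_force: [0.1, -1.0, -1.1]
finger_gap: 13.0
```

```bash
python3 - <<'E'
from h import *
goacc(0,0,50,RC);print(r.state()['q'])
R0=Ro.from_quat([.997,-.083,.002,.001]);p0=np.array([460.3,-284.2,277])
pc=p0+R0.apply([-3,-250,10]);Rc=R0*Ro.from_rotvec([.4,.27,.87])
print(pc+Rc.apply([6,62,-57]),(Rc*Ro.from_rotvec([-.3,-.41,-1.45])).as_quat(),r.state()['tcp_rot'])
E
```

```text
t 7.05 pos [ 296.2 -265.5  290.9] F [ 0.1 -1.  -1.1] gap 13.0
SHIFT cm [ 37.55 -15.53   9.73] TURN [-0.532  0.294 -1.15 ] deg 74.5
[-0.77363974 -0.2186672   0.01727566  1.82372488  0.05845664  1.7709631 ]
[429.81961037 -79.92926527 290.09879874] [ 0.97680016  0.21392619  0.00192296 -0.00966071] [ 0.9554105   0.29370857  0.02160449 -0.02143131]
```

Request:
arm_command(moves=[{"tx": 2,"ty": -1,"tz": 0,"wx": -0.04,"wy": 0.02,"wz": -0.08,"grip": 0},{"tx": 6,"ty": -2.5,"tz": 0,"wx": -0.09,"wy": 0.05,"wz": -0.2,"grip": 0},{"tx": 10,"ty": -4.5,"tz": 0,"wx": -0.15,"wy": 0.08,"wz": -0.33,"grip": 0},{"tx": 14,"ty": -6.5,"tz": 0,"wx": -0.22,"wy": 0.12,"wz": -0.47,"grip": 0},{"tx": 18,"ty": -8,"tz": 0.5,"wx": -0.29,"wy": 0.16,"wz": -0.61,"grip": 0},{"tx": 22,"ty": -9.5,"tz": 1,"wx": -0.36,"wy": 0.2,"wz": -0.77,"grip": 0},{"tx": 26,"ty": -11,"tz": 2,"wx": -0.43,"wy": 0.24,"wz": -0.92,"grip": 0},{"tx": 30,"ty": -12.5,"tz": 3,"wx": -0.48,"wy": 0.27,"wz": -1.04,"grip": 0}])

```text
t: 8.05
tool_pos: [476.8, 8.1, 281.1]
tcp_rot: [0.653, 0.705, 0.218, 0.173]
ft_force: [0.8, 0.1, 0.2]
finger_gap: 12.9
```

```bash
python3 - <<'E'
from h import *
goacc(0,0,40,RC);acc();print(r.state()['q'])
E
```

```text
t 8.05 pos [476.8   8.1 281.1] F [0.8 0.1 0.2] gap 12.9
SHIFT cm [6.38 0.9  9.26] TURN [-0.046  0.026 -0.112] deg 7.1
t 8.05 tip s,y,h [-17.3 -63.  134.8] F u,v,n [ 0.7 -0.  -0.3] gap 12.9
[-0.04804063 -0.63761189 -0.40875864  1.24487256  0.10634406  1.47693167]
```

Request:
arm_command(moves=[{"tx": 1.5,"ty": 0.2,"tz": 1.5,"wx": -0.01,"wy": 0.006,"wz": -0.03,"grip": 0},{"tx": 3,"ty": 0.4,"tz": 3.5,"wx": -0.025,"wy": 0.013,"wz": -0.06,"grip": 0},{"tx": 4.5,"ty": 0.6,"tz": 5.5,"wx": -0.04,"wy": 0.02,"wz": -0.09,"grip": 0},{"tx": 5.5,"ty": 0.8,"tz": 7,"wx": -0.046,"wy": 0.026,"wz": -0.112,"grip": 0},{"tx": 6.2,"ty": 0.9,"tz": 8.5,"wx": -0.046,"wy": 0.026,"wz": -0.112,"grip": 0},{"tx": 6.4,"ty": 0.9,"tz": 9.2,"wx": -0.046,"wy": 0.026,"wz": -0.112,"grip": 0},{"tx": 6.4,"ty": 0.9,"tz": 9.2,"wx": -0.046,"wy": 0.026,"wz": -0.112,"grip": 0},{"tx": 6.4,"ty": 0.9,"tz": 9.2,"wx": -0.046,"wy": 0.026,"wz": -0.112,"grip": 0}])

```text
t: 9.05
tool_pos: [527.5, 77.9, 212.1]
tcp_rot: [0.607, 0.736, 0.232, 0.19]
ft_force: [-0.9, 0.1, 0.4]
finger_gap: 13.1
```

```bash
python3 - <<'E'
from h import *
goacc(0,0,15,RC);acc()
s=r.state();R=Ro.from_quat(s['tcp_rot']);tip=s['tool_pos']+R.apply([0,0,TL]);print("tip",tip,"pred side",proj("side",tip),"top",proj("top",tip),"hole",proj("side",H),proj("top",H))
a=vision.get_image("side");b=vision.get_image("top")
f=lambda i,x,y:cv2.resize(i[y:y+60,x:x+40],None,fx=10,fy=10,interpolation=cv2.INTER_CUBIC)
cv2.imwrite("pics/a3.png",np.hstack([f(a,348,190),f(b,264,152)]))
for c in("side","top"):
  k=K[c];Rc=cv2.Rodrigues(k[0])[0]
  for n in("access","pin"):
    for d in finder.place_of(c,n)[:2]: print(c,n,round(d['p'],2),np.round(Rc.T@(np.array(d['at'])-k[1]),1))
E
```

```text
t 9.05 pos [527.5  77.9 212.1] F [-0.9  0.1  0.4] gap 13.1
SHIFT cm [ 0.16 -0.06  2.68] TURN [-0.001  0.001 -0.004] deg 0.3
t 9.05 tip s,y,h [ 0.5 -1.7 41.8] F u,v,n [-0.5  0.3  0.8] gap 13.1
tip [594.66355484  91.05404745 114.05162086] pred side [[361.14387898 224.70733967]] top [[285.73633837 191.80824835]] hole [[368.17650628 233.03675255]] [[284.21639394 185.52228081]]
side access 0.74 [ 727.6 -243.4    2.7]
side pin 0.62 [592.6  87.4 112.1]
side pin 0.21 [684.3 112.5   3.2]
top pin 0.38 [593.3  91.6 109.4]
top pin 0.24 [ 392.7 -499.6    2.8]
```

View pics/a3.png

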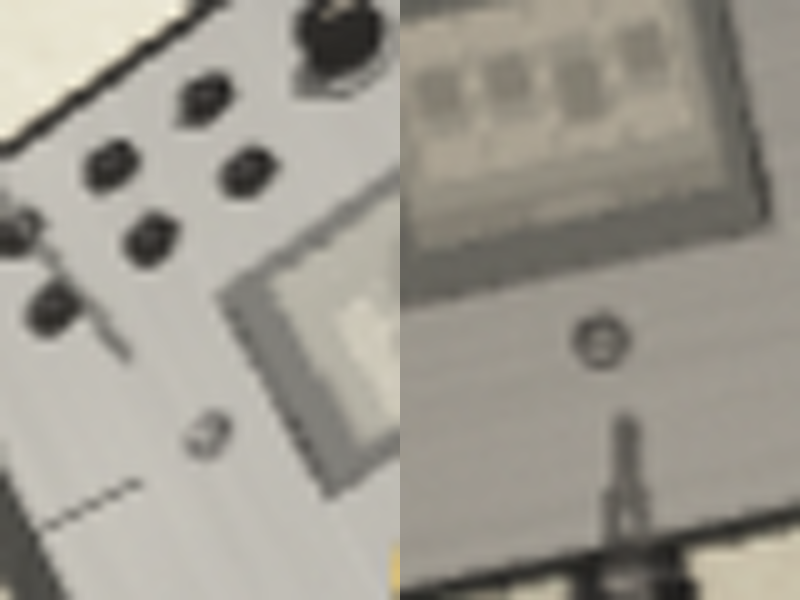

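Side: rod tip at about (360.6,225.4), hole at (368.3,233.1). Top: rod tip at about (286.2,192.6), hole at (283.7,185.6). I triangulate both the same way.

```bash
python3 - <<'E'
from h import *
hole,e1=tri((368.3,233.05),(283.65,185.55));tip,e2=tri((360.55,225.35),(286.15,192.6))
d=tip-hole;print(hole,tip,e1,e2);print("tip rel hole s,y,h",d@U,d@V,d@N);acc()
E
```

```text
[617.8910689   98.87299977  78.20723971] [592.92120768  90.11271967 112.53847325] [-0.08058355  0.01221423  0.0006201  -0.07459207] [-2.09510530e-02  3.05579878e-03  5.02555076e-05 -1.92722706e-02]
tip rel hole s,y,h -1.7653420917325193 -3.7559288868371623 43.1468033400885
t 9.35 tip s,y,h [ 0.3 -1.5 41.7] F u,v,n [-0.5  0.2 -0.3] gap 13.2
```

Request:
arm_command(moves=[{"tx": 0.1,"ty": 0.05,"tz": 0.4,"wx": 0,"wy": 0,"wz": 0,"grip": 0},{"tx": 0.2,"ty": 0.1,"tz": 1,"wx": 0,"wy": 0,"wz": 0,"grip": 0},{"tx": 0.3,"ty": 0.15,"tz": 1.8,"wx": 0,"wy": 0,"wz": -0.003,"grip": 0},{"tx": 0.37,"ty": 0.17,"tz": 2.6,"wx": 0,"wy": 0,"wz": -0.004,"grip": 0},{"tx": 0.37,"ty": 0.17,"tz": 3.2,"wx": 0,"wy": 0,"wz": -0.004,"grip": 0},{"tx": 0.37,"ty": 0.17,"tz": 3.5,"wx": 0,"wy": 0,"wz": -0.004,"grip": 0},{"tx": 0.37,"ty": 0.17,"tz": 3.5,"wx": 0,"wy": 0,"wz": -0.004,"grip": 0},{"tx": 0.37,"ty": 0.17,"tz": 3.5,"wx": 0,"wy": 0,"wz": -0.004,"grip": 0}])

```text
t: 10.35
tool_pos: [547.8, 85.9, 184.1]
tcp_rot: [0.606, 0.737, 0.231, 0.191]
ft_force: [0.3, -0.1, -0.1]
finger_gap: 13.2
```

```bash
python3 - <<'E'
from h import *
acc();h=np.array([617.89,98.87,78.21])
s=r.state();R=Ro.from_quat(s['tcp_rot']);tip=s['tool_pos']+R.apply([0,0,TL]);print("tip",tip,"pred side",proj("side",tip),"top",proj("top",tip),"hole",proj("side",h),proj("top",h))
a=vision.get_image("side");b=vision.get_image("top")
f=lambda i,x,y:cv2.resize(i[y:y+40,x:x+26],None,fx=15,fy=15,interpolation=cv2.INTER_CUBIC)
cv2.imwrite("pics/a4.png",np.hstack([f(a,355,213),f(b,271,168)]))
E
```

```text
t 10.35 tip s,y,h [2.  2.3 6.6] F u,v,n [ 0.2 -0.2 -0.2] gap 13.2
tip [614.91236765  99.08502666  86.04687993] pred side [[367.353031   230.84280111]] top [[283.35528929 186.04678711]] hole [[368.21922911 233.06208558]] [[283.65169051 185.47559816]]
```

View pics/a4.png

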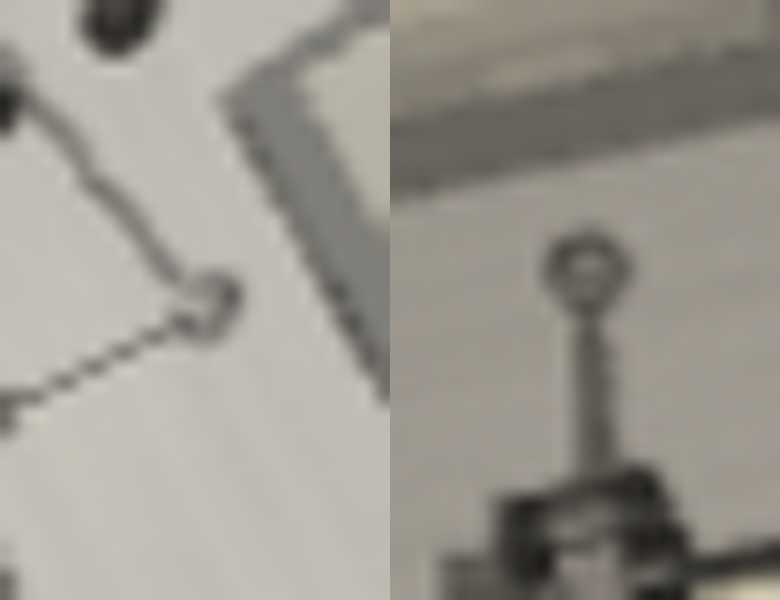

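The picture shows the rod pointing at the hole in both views, about 8 mm short. I advance slowly and feel.

Request:
arm_command(moves=[{"tx": 0,"ty": 0,"tz": 0.2,"wx": 0,"wy": 0,"wz": 0,"grip": 0},{"tx": 0,"ty": 0,"tz": 0.4,"wx": 0,"wy": 0,"wz": 0,"grip": 0},{"tx": 0,"ty": 0,"tz": 0.6,"wx": 0,"wy": 0,"wz": 0,"grip": 0},{"tx": 0,"ty": 0,"tz": 0.8,"wx": 0,"wy": 0,"wz": 0,"grip": 0},{"tx": 0,"ty": 0,"tz": 0.9,"wx": 0,"wy": 0,"wz": 0,"grip": 0},{"tx": 0,"ty": 0,"tz": 1.0,"wx": 0,"wy": 0,"wz": 0,"grip": 0},{"tx": 0,"ty": 0,"tz": 1.1,"wx": 0,"wy": 0,"wz": 0,"grip": 0},{"tx": 0,"ty": 0,"tz": 1.1,"wx": 0,"wy": 0,"wz": 0,"grip": 0}])

```text
t: 11.45
tool_pos: [553.9, 87.2, 174.7]
tcp_rot: [0.606, 0.737, 0.231, 0.191]
ft_force: [0.0, 0.1, -0.2]
finger_gap: 12.8
```

```bash
python3 - <<'E'
from h import *
acc()
E
```

```text
t 11.45 tip s,y,h [ 1.6  2.3 -4.7] F u,v,n [-0.1  0.1 -0.2] gap 12.8
```

Request:
arm_command(moves=[{"tx": 0,"ty": 0,"tz": 0.1,"wx": 0,"wy": 0,"wz": 0,"grip": 0},{"tx": 0,"ty": 0,"tz": 0.2,"wx": 0,"wy": 0,"wz": 0,"grip": 0},{"tx": 0,"ty": 0,"tz": 0.3,"wx": 0,"wy": 0,"wz": 0,"grip": 0},{"tx": 0,"ty": 0,"tz": 0.4,"wx": 0,"wy": 0,"wz": 0,"grip": 0},{"tx": 0,"ty": 0,"tz": 0.5,"wx": 0,"wy": 0,"wz": 0,"grip": 0},{"tx": 0,"ty": 0,"tz": 0.6,"wx": 0,"wy": 0,"wz": 0,"grip": 0},{"tx": 0,"ty": 0,"tz": 0.6,"wx": 0,"wy": 0,"wz": 0,"grip": 0},{"tx": 0,"ty": 0,"tz": 0.6,"wx": 0,"wy": 0,"wz": 0,"grip": 0}])

```text
t: 12.45
tool_pos: [557.3, 87.8, 169.9]
tcp_rot: [0.606, 0.737, 0.231, 0.191]
ft_force: [-0.1, -0.1, -0.6]
finger_gap: 12.8
```

```bash
python3 - <<'E'
from h import *
acc()
E
```

```text
t 12.45 tip s,y,h [  1.7   2.3 -10.6] F u,v,n [-0.5 -0.1 -0.4] gap 12.8
```

In the hole with no contact force. I continue by 8 mm.

Request:
arm_command(moves=[{"tx": 0,"ty": 0,"tz": 0.1,"wx": 0,"wy": 0,"wz": 0,"grip": 0},{"tx": 0,"ty": 0,"tz": 0.2,"wx": 0,"wy": 0,"wz": 0,"grip": 0},{"tx": 0,"ty": 0,"tz": 0.3,"wx": 0,"wy": 0,"wz": 0,"grip": 0},{"tx": 0,"ty": 0,"tz": 0.4,"wx": 0,"wy": 0,"wz": 0,"grip": 0},{"tx": 0,"ty": 0,"tz": 0.5,"wx": 0,"wy": 0,"wz": 0,"grip": 0},{"tx": 0,"ty": 0,"tz": 0.6,"wx": 0,"wy": 0,"wz": 0,"grip": 0},{"tx": 0,"ty": 0,"tz": 0.7,"wx": 0,"wy": 0,"wz": 0,"grip": 0},{"tx": 0,"ty": 0,"tz": 0.7,"wx": 0,"wy": 0,"wz": 0,"grip": 0}])

```text
t: 13.45
tool_pos: [561.3, 88.6, 164.4]
tcp_rot: [0.606, 0.737, 0.231, 0.191]
ft_force: [-2.3, -0.9, 2.5]
finger_gap: 12.9
```

```bash
python3 - <<'E'
from h import *
acc()
E
```

```text
t 13.45 tip s,y,h [  1.9   2.3 -17.5] F u,v,n [-0.6 -0.5  3.4] gap 12.9
```

The plunger is felt at 3.4 N. I press on slowly.

Request:
arm_command(moves=[{"tx": 0,"ty": 0,"tz": 0.05,"wx": 0,"wy": 0,"wz": 0,"grip": 0},{"tx": 0,"ty": 0,"tz": 0.1,"wx": 0,"wy": 0,"wz": 0,"grip": 0},{"tx": 0,"ty": 0,"tz": 0.15,"wx": 0,"wy": 0,"wz": 0,"grip": 0},{"tx": 0,"ty": 0,"tz": 0.2,"wx": 0,"wy": 0,"wz": 0,"grip": 0},{"tx": 0,"ty": 0,"tz": 0.25,"wx": 0,"wy": 0,"wz": 0,"grip": 0},{"tx": 0,"ty": 0,"tz": 0.3,"wx": 0,"wy": 0,"wz": 0,"grip": 0},{"tx": 0,"ty": 0,"tz": 0.35,"wx": 0,"wy": 0,"wz": 0,"grip": 0},{"tx": 0,"ty": 0,"tz": 0.35,"wx": 0,"wy": 0,"wz": 0,"grip": 0}])

```text
t: 14.45
tool_pos: [563.2, 89.0, 161.4]
tcp_rot: [0.606, 0.737, 0.231, 0.191]
ft_force: [-2.8, -0.9, 4.2]
finger_gap: 13.1
```

```bash
python3 - <<'E'
from h import *
acc()
E
```

```text
t 14.45 tip s,y,h [  1.8   2.3 -21.1] F u,v,n [-0.  -0.3  5.1] gap 13.1
```

Request:
arm_command(moves=[{"tx": 0,"ty": 0,"tz": 0.05,"wx": 0,"wy": 0,"wz": 0,"grip": 0},{"tx": 0,"ty": 0,"tz": 0.1,"wx": 0,"wy": 0,"wz": 0,"grip": 0},{"tx": 0,"ty": 0,"tz": 0.15,"wx": 0,"wy": 0,"wz": 0,"grip": 0},{"tx": 0,"ty": 0,"tz": 0.2,"wx": 0,"wy": 0,"wz": 0,"grip": 0},{"tx": 0,"ty": 0,"tz": 0.25,"wx": 0,"wy": 0,"wz": 0,"grip": 0},{"tx": 0,"ty": 0,"tz": 0.28,"wx": 0,"wy": 0,"wz": 0,"grip": 0},{"tx": 0,"ty": 0,"tz": 0.28,"wx": 0,"wy": 0,"wz": 0,"grip": 0},{"tx": 0,"ty": 0,"tz": 0.28,"wx": 0,"wy": 0,"wz": 0,"grip": 0}])

```text
t: 15.45
tool_pos: [564.7, 89.3, 159.0]
tcp_rot: [0.606, 0.737, 0.231, 0.191]
ft_force: [-2.2, -0.9, 4.4]
finger_gap: 12.9
```

```bash
python3 - <<'E'
from h import *
acc()
b=vision.get_image("top");a=vision.get_image("side");np.save("pics/s14.npy",a)
cv2.imwrite("pics/a5.png",np.hstack([cv2.resize(i,None,fx=5,fy=5,interpolation=cv2.INTER_CUBIC) for i in(a[165:285,335:415],b[110:230,245:325])]))
for c in("top","side"):
  k=K[c];Rc=cv2.Rodrigues(k[0])[0]
  for d in finder.place_of(c,"flap_edge")[:2]: print(c,round(d['p'],2),np.round(Rc.T@(np.array(d['at'])-k[1]),1))
E
```

```text
t 15.45 tip s,y,h [  1.7   2.3 -23.9] F u,v,n [ 0.6 -0.4  4.9] gap 12.9
top 0.81 [619.   96.6 143.7]
side 0.57 [624.3  99.6 143.8]
```

The finder puts the flap edge at about (620,97,144), level, so the latch has tripped and the flap has sprung up. I retract the pin, then tilt and swing the flap with the rod beside the keeper.

Request:
arm_command(moves=[{"tx": 0,"ty": 0,"tz": -0.5,"wx": 0,"wy": 0,"wz": 0,"grip": 0},{"tx": 0,"ty": 0,"tz": -1.5,"wx": 0,"wy": 0,"wz": 0,"grip": 0},{"tx": 0,"ty": 0,"tz": -2.5,"wx": 0,"wy": 0,"wz": 0,"grip": 0},{"tx": 0,"ty": 0,"tz": -3.8,"wx": 0,"wy": 0,"wz": 0,"grip": 0},{"tx": 0,"ty": 0,"tz": -5,"wx": 0,"wy": 0,"wz": 0,"grip": 0},{"tx": 1,"ty": 0,"tz": -5,"wx": -0.1,"wy": 0,"wz": 0,"grip": 0},{"tx": 2,"ty": -1,"tz": -5,"wx": -0.25,"wy": 0,"wz": 0,"grip": 0},{"tx": 2.5,"ty": -3,"tz": -5,"wx": -0.4,"wy": 0,"wz": 0,"grip": 0}])

```text
t: 16.65
tool_pos: [554.9, 114.0, 177.2]
tcp_rot: [0.561, 0.682, 0.362, 0.298]
ft_force: [0.5, -0.4, -0.2]
finger_gap: 13.2
```

```bash
cat >> h.py <<'E'
H=H+1.7*U+2.3*V
RT=RC*Ro.from_rotvec([-.44,0,0])
def gt(s,y,h,R): go(H+s*U+y*V+h*N-R.apply([0,0,TL]),R)
E
python3 - <<'E'
from h import *
acc();print(r.state()['q'])
for s,h in((20,24),(46,24),(63.5,43),(80,53.5),(95,59),(107,60),(116,59),(126,57)): gt(s,25,h,RT)
E
```

```text
t 16.65 tip s,y,h [49.5 26.   1.7] F u,v,n [ 0.2 -0.5 -0.5] gap 13.2
[ 0.20927861 -0.84638743 -0.94870138  0.49183142 -0.01308509  1.57850596]
t 16.65 pos [554.9 114.  177.2] F [ 0.5 -0.4 -0.2] gap 13.2
SHIFT cm [-0.12 -2.84 -3.1 ] TURN [-0.074  0.001  0.   ] deg 4.2
t 16.65 pos [554.9 114.  177.2] F [ 0.5 -0.4 -0.2] gap 13.2
SHIFT cm [-0.12 -0.41 -2.17] TURN [-0.074  0.001  0.   ] deg 4.2
t 16.65 pos [554.9 114.  177.2] F [ 0.5 -0.4 -0.2] gap 13.2
SHIFT cm [-0.12  1.9  -3.32] TURN [-0.074  0.001  0.   ] deg 4.2
t 16.65 pos [554.9 114.  177.2] F [ 0.5 -0.4 -0.2] gap 13.2
SHIFT cm [-0.12  3.82 -3.71] TURN [-0.074  0.001  0.   ] deg 4.2
t 16.65 pos [554.9 114.  177.2] F [ 0.5 -0.4 -0.2] gap 13.2
SHIFT cm [-0.12  5.41 -3.69] TURN [-0.074  0.001  0.   ] deg 4.2
t 16.65 pos [554.9 114.  177.2] F [ 0.5 -0.4 -0.2] gap 13.2
SHIFT cm [-0.12  6.57 -3.35] TURN [-0.074  0.001  0.   ] deg 4.2
t 16.65 pos [554.9 114.  177.2] F [ 0.5 -0.4 -0.2] gap 13.2
SHIFT cm [-0.12  7.37 -2.94] TURN [-0.074  0.001  0.   ] deg 4.2
t 16.65 pos [554.9 114.  177.2] F [ 0.5 -0.4 -0.2] gap 13.2
SHIFT cm [-0.12  8.24 -2.39] TURN [-0.074  0.001  0.   ] deg 4.2
```

```bash
python3 - <<'E'
from h import *
R=Ro.from_quat(r.state()['tcp_rot'])
for s,h in((44,18),(52,33),(63,43),(80,54),(95,59),(107,60),(116,59),(126,57)): 
    p=H+s*U+25*V+h*N-R.apply([0,0,TL]);print(s,h,np.round(R.inv().apply(p-r.state()['tool_pos'])/10,2))
E
```

```text
44 18 [-0.1   0.07 -1.72]
52 33 [-0.11  1.35 -2.83]
63 43 [-0.11  2.74 -3.37]
80 54 [-0.11  4.72 -3.79]
95 59 [-0.11  6.3  -3.72]
107 60 [-0.11  7.46 -3.39]
116 59 [-0.11  8.26 -2.97]
126 57 [-0.11  9.12 -2.43]
```

Request:
arm_command(moves=[{"tx": -0.1,"ty": 0,"tz": -0.8,"wx": 0,"wy": 0,"wz": 0,"grip": 0},{"tx": -0.1,"ty": 0.1,"tz": -1.7,"wx": 0,"wy": 0,"wz": 0,"grip": 0},{"tx": -0.1,"ty": 0.7,"tz": -2.3,"wx": 0,"wy": 0,"wz": 0,"grip": 0},{"tx": -0.1,"ty": 1.35,"tz": -2.8,"wx": 0,"wy": 0,"wz": 0,"grip": 0},{"tx": -0.1,"ty": 2,"tz": -3.1,"wx": 0,"wy": 0,"wz": 0,"grip": 0},{"tx": -0.1,"ty": 2.7,"tz": -3.4,"wx": 0,"wy": 0,"wz": 0,"grip": 0},{"tx": -0.1,"ty": 3.7,"tz": -3.6,"wx": 0,"wy": 0,"wz": 0,"grip": 0},{"tx": -0.1,"ty": 4.7,"tz": -3.8,"wx": 0,"wy": 0,"wz": 0,"grip": 0}])

```text
t: 17.65
tool_pos: [553.3, 112.4, 241.8]
tcp_rot: [0.561, 0.682, 0.362, 0.298]
ft_force: [-0.4, -0.1, -1.6]
finger_gap: 13.0
```

```bash
python3 - <<'E'
from h import *
acc();print(r.state()['q'])
R=Ro.from_quat(r.state()['tcp_rot'])
for s,h in((80,54),(95,59),(107,60),(116,59),(126,57)): 
    p=H+s*U+25*V+h*N-R.apply([0,0,TL]);print(s,h,np.round(R.inv().apply(p-r.state()['tool_pos'])/10,2))
for c in("top","side"):
  vision.get_image(c);k=K[c];Rc=cv2.Rodrigues(k[0])[0]
  for d in finder.place_of(c,"flap_edge")[:2]:
    q=Rc.T@(np.array(d['at'])-k[1])-H;print(c,round(d['p'],2),np.round([q@U,q@V,q@N]))
E
```

```text
t 17.65 tip s,y,h [84.9 24.8 55.7] F u,v,n [-1.2 -0.1 -1.1] gap 13.0
[ 0.20581674 -0.84653393 -0.82440067  0.61637463 -0.01042761  1.57653729]
80 54 [ 0.02 -0.52 -0.02]
95 59 [0.02 1.06 0.05]
107 60 [0.02 2.22 0.39]
116 59 [0.02 3.02 0.8 ]
126 57 [0.02 3.88 1.35]
top 0.73 [78. -3. 77.]
side 0.9 [82. -1. 77.]
side 0.43 [ 61. -14.  -8.]
```

Flap at about 1.2 rad, moving with the rod. Next I finish the swing.

Request:
arm_command(moves=[{"tx": 0,"ty": 0.5,"tz": 0,"wx": 0,"wy": 0,"wz": 0,"grip": 0},{"tx": 0,"ty": 1.1,"tz": 0.1,"wx": 0,"wy": 0,"wz": 0,"grip": 0},{"tx": 0,"ty": 1.7,"tz": 0.2,"wx": 0,"wy": 0,"wz": 0,"grip": 0},{"tx": 0,"ty": 2.3,"tz": 0.4,"wx": 0,"wy": 0,"wz": 0,"grip": 0},{"tx": 0,"ty": 3,"tz": 0.8,"wx": 0,"wy": 0,"wz": 0,"grip": 0},{"tx": 0,"ty": 3.5,"tz": 1.1,"wx": 0,"wy": 0,"wz": 0,"grip": 0},{"tx": 0,"ty": 3.9,"tz": 1.35,"wx": 0,"wy": 0,"wz": 0,"grip": 0},{"tx": 0,"ty": 4.1,"tz": 1.4,"wx": 0,"wy": 0,"wz": 0,"grip": 0}])

```text
t: 18.85
tool_pos: [587.4, 119.1, 267.2]
tcp_rot: [0.561, 0.682, 0.362, 0.298]
ft_force: [-0.6, 0.3, -1.0]
finger_gap: 13.0
```

```bash
python3 - <<'E'
from h import *
acc();print(r.state()['q'])
for c in("top","side"):
  vision.get_image(c);k=K[c];Rc=cv2.Rodrigues(k[0])[0]
  for d in finder.place_of(c,"flap_edge")[:1]:
    q=Rc.T@(np.array(d['at'])-k[1])-H;print(c,round(d['p'],2),np.round([q@U,q@V,q@N]))
gt(85,25,62,RC);gt(45,-9,25,RC)
E
```

```text
t 18.85 tip s,y,h [127.9  24.8  56.6] F u,v,n [-1.   0.4 -0.5] gap 13.0
[ 0.20472244 -0.73107784 -0.72590269  0.59989892 -0.0095427   1.57595434]
top 0.52 [132.  -4.  75.]
side 0.78 [143.   3.  75.]
t 19.05 pos [587.2 119.1 267.6] F [-0.2 -0.1  0. ] gap 12.8
SHIFT cm [ 0.01  0.43 -1.21] TURN [ 0.366  0.002 -0.   ] deg 21.0
t 19.05 pos [587.2 119.1 267.6] F [-0.2 -0.1  0. ] gap 12.8
SHIFT cm [-3.39 -4.63  0.81] TURN [ 0.366  0.002 -0.   ] deg 21.0
```

Request:
arm_command(moves=[{"tx": 0,"ty": -0.5,"tz": -0.4,"wx": 0.08,"wy": 0,"wz": 0,"grip": 0},{"tx": -0.5,"ty": -1.2,"tz": -0.6,"wx": 0.18,"wy": 0,"wz": 0,"grip": 0},{"tx": -1.2,"ty": -2,"tz": -0.6,"wx": 0.28,"wy": 0,"wz": 0,"grip": 0},{"tx": -2,"ty": -3,"tz": -0.4,"wx": 0.366,"wy": 0,"wz": 0,"grip": 0},{"tx": -2.8,"ty": -4,"tz": 0,"wx": 0.366,"wy": 0.002,"wz": 0,"grip": 0},{"tx": -3.4,"ty": -4.6,"tz": 0.8,"wx": 0.366,"wy": 0.002,"wz": 0,"grip": 0},{"tx": -3.4,"ty": -4.6,"tz": 0.8,"wx": 0.366,"wy": 0.002,"wz": 0,"grip": 0},{"tx": -3.4,"ty": -4.6,"tz": 0.8,"wx": 0.366,"wy": 0.002,"wz": 0,"grip": 0}])

```text
t: 20.05
tool_pos: [574.8, 82.0, 225.0]
tcp_rot: [0.605, 0.737, 0.233, 0.191]
ft_force: [0.0, 1.1, -0.4]
finger_gap: 13.1
```

```bash
python3 - <<'E'
from h import *
acc();print(r.state()['q'])
gt(45,-9,-11,RC)
b=vision.get_image("top");a=vision.get_image("side")
cv2.imwrite("pics/a6.png",np.hstack([cv2.resize(i,None,fx=8,fy=8,interpolation=cv2.INTER_CUBIC) for i in(a[185:260,365:415],b[125:200,255:305])]))
for c in("top","side"):
  k=K[c];Rc=cv2.Rodrigues(k[0])[0]
  for n in("toggle_t_tip","flap_edge"):
   for d in finder.place_of(c,n)[:1]:
    q=Rc.T@(np.array(d['at'])-k[1])-H;print(c,n,round(d['p'],2),np.round([q@U,q@V,q@N]))
E
```

```text
t 20.05 tip s,y,h [45.1 -9.  25.4] F u,v,n [-0.1  1.1 -0.5] gap 13.1
[ 0.11982461 -0.46220556 -0.44280066  0.97984003  0.04355468  1.50919329]
t 20.05 pos [574.8  82.  225. ] F [ 0.   1.1 -0.4] gap 13.1
SHIFT cm [ 0.   -0.01  3.64] TURN [ 0.001 -0.     0.   ] deg 0.1
top toggle_t_tip 0.61 [ 58.  -5. -15.]
side toggle_t_tip 0.59 [ 60. -11.  -9.]
side flap_edge 0.57 [140.  -2.  75.]
```

View pics/a6.png

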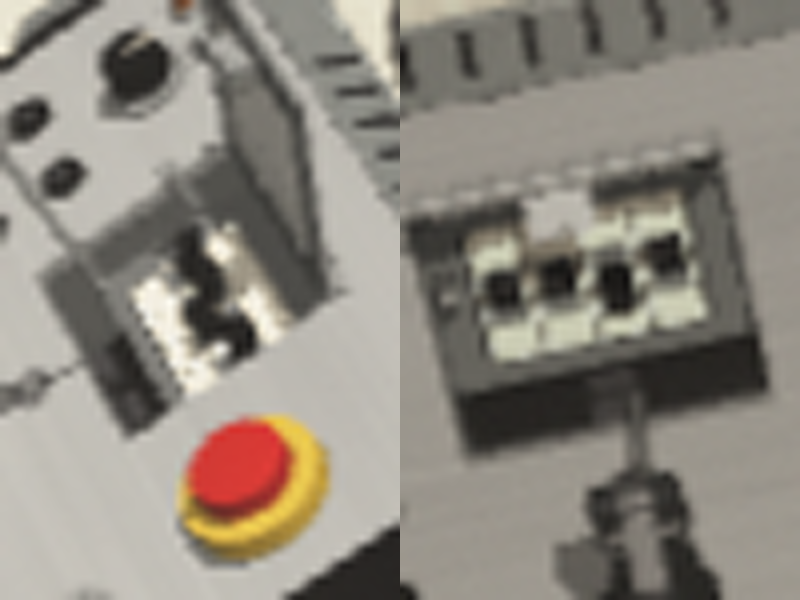

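The flap stands wide open. The third toggle (crop 617,285 in the top half) is the tripped one, and the rod is in line with it at (637,400). I lower the rod and push up the slope.

Request:
arm_command(moves=[{"tx": 0,"ty": 0,"tz": 0.4,"wx": 0,"wy": 0,"wz": 0,"grip": 0},{"tx": 0,"ty": 0,"tz": 1,"wx": 0,"wy": 0,"wz": 0,"grip": 0},{"tx": 0,"ty": 0,"tz": 1.6,"wx": 0,"wy": 0,"wz": 0,"grip": 0},{"tx": 0,"ty": 0,"tz": 2.2,"wx": 0,"wy": 0,"wz": 0,"grip": 0},{"tx": 0,"ty": 0,"tz": 2.8,"wx": 0,"wy": 0,"wz": 0,"grip": 0},{"tx": 0,"ty": 0,"tz": 3.3,"wx": 0,"wy": 0,"wz": 0,"grip": 0},{"tx": 0,"ty": 0,"tz": 3.6,"wx": 0,"wy": 0,"wz": 0,"grip": 0},{"tx": 0,"ty": 0,"tz": 3.6,"wx": 0,"wy": 0,"wz": 0,"grip": 0}])

```text
t: 21.35
tool_pos: [595.2, 86.0, 195.1]
tcp_rot: [0.605, 0.737, 0.232, 0.191]
ft_force: [0.3, 0.1, -0.8]
finger_gap: 12.8
```

```bash
python3 - <<'E'
from h import *
acc();gt(66,-9,-11,RC)
E
```

```text
t 21.35 tip s,y,h [ 44.9  -9.  -11.1] F u,v,n [-0.2  0.  -0.8] gap 12.8
t 21.35 pos [595.2  86.  195.1] F [ 0.3  0.1 -0.8] gap 12.8
SHIFT cm [ 0.01  2.11 -0.01] TURN [-0.001 -0.     0.   ] deg 0.0
```

Request:
arm_command(moves=[{"tx": 0,"ty": 0.4,"tz": 0,"wx": 0,"wy": 0,"wz": 0,"grip": 0},{"tx": 0,"ty": 0.8,"tz": 0,"wx": 0,"wy": 0,"wz": 0,"grip": 0},{"tx": 0,"ty": 1.1,"tz": 0,"wx": 0,"wy": 0,"wz": 0,"grip": 0},{"tx": 0,"ty": 1.4,"tz": 0,"wx": 0,"wy": 0,"wz": 0,"grip": 0},{"tx": 0,"ty": 1.7,"tz": 0,"wx": 0,"wy": 0,"wz": 0,"grip": 0},{"tx": 0,"ty": 2,"tz": 0,"wx": 0,"wy": 0,"wz": 0,"grip": 0},{"tx": 0,"ty": 2.2,"tz": 0,"wx": 0,"wy": 0,"wz": 0,"grip": 0},{"tx": 0,"ty": 2.2,"tz": 0,"wx": 0,"wy": 0,"wz": 0,"grip": 0}])

```text
t: 22.35
tool_pos: [612.0, 89.3, 207.0]
tcp_rot: [0.606, 0.737, 0.231, 0.19]
ft_force: [-8.8, -1.1, 2.3]
finger_gap: 13.0
```

```bash
python3 - <<'E'
from h import *
acc()
E
```

```text
t 22.35 tip s,y,h [ 65.4  -9.  -11.2] F u,v,n [-5.9  0.6  6.9] gap 13.0
```

Request:
arm_command(moves=[{"tx": 0,"ty": 0.1,"tz": -0.05,"wx": 0,"wy": 0,"wz": 0,"grip": 0},{"tx": 0,"ty": 0.2,"tz": -0.1,"wx": 0,"wy": 0,"wz": 0,"grip": 0},{"tx": 0,"ty": 0.3,"tz": -0.15,"wx": 0,"wy": 0,"wz": 0,"grip": 0},{"tx": 0,"ty": 0.3,"tz": -0.2,"wx": 0,"wy": 0,"wz": 0,"grip": 0},{"tx": 0,"ty": 0.3,"tz": -0.2,"wx": 0,"wy": 0,"wz": 0,"grip": 0},{"tx": 0,"ty": 0.3,"tz": -0.2,"wx": 0,"wy": 0,"wz": 0,"grip": 0},{"tx": 0,"ty": 0.3,"tz": -0.2,"wx": 0,"wy": 0,"wz": 0,"grip": 0},{"tx": 0,"ty": 0.3,"tz": -0.2,"wx": 0,"wy": 0,"wz": 0,"grip": 0}])

```text
t: 23.35
tool_pos: [614.2, 89.8, 211.3]
tcp_rot: [0.605, 0.737, 0.232, 0.191]
ft_force: [-0.5, -0.8, -0.8]
finger_gap: 12.8
```

```bash
python3 - <<'E'
from h import *
acc()
b=vision.get_image("top");a=vision.get_image("side")
cv2.imwrite("pics/a7.png",np.hstack([cv2.resize(i,None,fx=8,fy=8,interpolation=cv2.INTER_CUBIC) for i in(a[185:260,365:415],b[125:200,255:305])]))
for c in("top","side"):
  k=K[c];Rc=cv2.Rodrigues(k[0])[0]
  for n in("toggle_t_tip","flap_edge"):
   for d in finder.place_of(c,n)[:1]:
    q=Rc.T@(np.array(d['at'])-k[1])-H;print(c,n,round(d['p'],2),np.round([q@U,q@V,q@N]))
E
```

```text
t 23.35 tip s,y,h [70.  -9.  -8.9] F u,v,n [-1.  -0.7 -0.3] gap 12.8
top toggle_t_tip 0.66 [133.  -4.  79.]
top flap_edge 0.45 [133.  -4.  77.]
side flap_edge 0.58 [139.  -1.  73.]
```

Request:
arm_command(moves=[{"tx": 0,"ty": 0.1,"tz": 0,"wx": 0,"wy": 0,"wz": 0,"grip": 0},{"tx": 0,"ty": 0.15,"tz": 0,"wx": 0,"wy": 0,"wz": 0,"grip": 0},{"tx": 0,"ty": 0.15,"tz": 0,"wx": 0,"wy": 0,"wz": 0,"grip": 0},{"tx": 0,"ty": -0.1,"tz": -0.4,"wx": 0,"wy": 0,"wz": 0,"grip": 0},{"tx": 0,"ty": -0.3,"tz": -1.5,"wx": 0,"wy": 0,"wz": 0,"grip": 0},{"tx": 0,"ty": -1,"tz": -3,"wx": 0,"wy": 0,"wz": 0,"grip": 0},{"tx": 0,"ty": -2.5,"tz": -4.5,"wx": 0,"wy": 0,"wz": 0,"grip": 0},{"tx": 0,"ty": -4,"tz": -5,"wx": 0,"wy": 0,"wz": 0,"grip": 0}])

```text
t: 24.65
tool_pos: [553.1, 77.6, 231.4]
tcp_rot: [0.605, 0.737, 0.233, 0.192]
ft_force: [0.2, 0.3, -0.5]
finger_gap: 13.1
```

```bash
python3 - <<'E'
from h import *
acc()
b=vision.get_image("top");a=vision.get_image("side")
cv2.imwrite("pics/a8.png",np.hstack([cv2.resize(i,None,fx=8,fy=8,interpolation=cv2.INTER_CUBIC) for i in(a[185:260,365:415],b[125:200,255:305])]))
for c in("top","side"):
  k=K[c];Rc=cv2.Rodrigues(k[0])[0]
  for n in("toggle_t_tip","flap_edge"):
   for d in finder.place_of(c,n)[:1]:
    q=Rc.T@(np.array(d['at'])-k[1])-H;print(c,n,round(d['p'],2),np.round([q@U,q@V,q@N]))
E
```

```text
t 24.65 tip s,y,h [30.8 -9.1 43.3] F u,v,n [-0.1  0.2 -0.5] gap 13.1
top flap_edge 0.47 [-192. -363.   41.]
side flap_edge 0.75 [143.  -1.  75.]
```

View pics/a8.png

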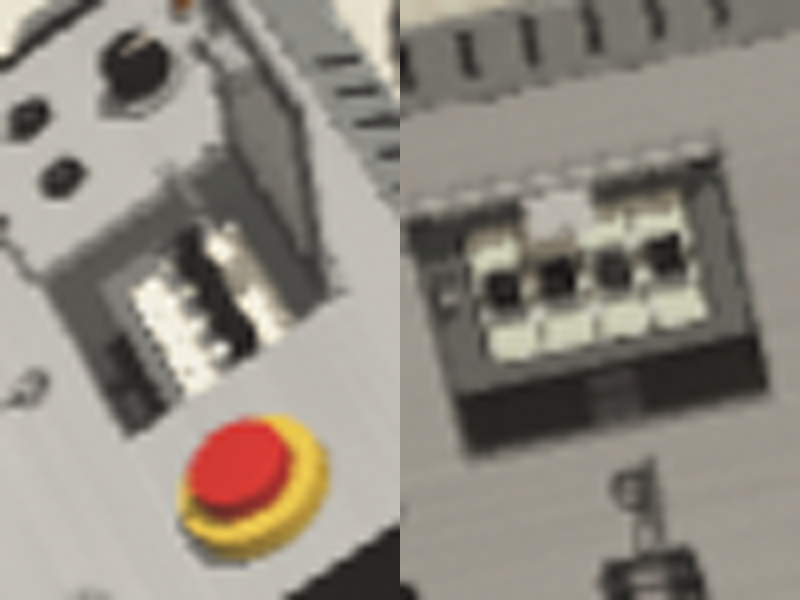

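```bash
python3 - <<'E'
from h import *
for f in("top","side"):
    i=cv2.cvtColor(vision.get_image(f),cv2.COLOR_BGR2GRAY)
    if f=="top": print(i[155:166,264:292])
    for j,y in enumerate((27,9,-9,-27)):
        for th in(1.2,.95):
            b=-.61+(th)*1.0 ; b=np.radians(34.2)*(2*(th-.1)/1.1-1) 
            P=H+(67+16*np.sin(b))*U+y*V+(-21+16*np.cos(b))*N;print(f,y,th,np.round(proj(f,P)[0],1))
E
```

```text
[[123 142 149 151 187 148 117 137 128 120 122 123 130 168 187 186 161 142
  140 176 166 105  55  37  36  39 136 106]
 [144 186 201 202 203 163 114 112 116 114 109 106 114  98 131 113  88  87
   89 124 110  73  49  39  41  42  96  82]
 [184 202 195 190 190 148  89  90  86  75  58  44  71  75 124  91  52  48
   55  81 101  87  56  42  35  27  70 110]
 [167 186 157 136 131 101  75  83  59  30  26  25  45  74 112  79  48  52
   54  62 125 143  87  35  39  49  63 156]
 [144 121  60  48  50  63  94 106  64  33  33  30  32 122 142  86  46  51
   51  45 163 189 130  76  76  94  98 167]
 [128  90  36  37  45  48 125 142  85  44  42  37  30 157 166 112  64  54
   57  65 145 136 125 116 111 115 123 154]
 [121  87  43  39  44  38 136 133  81  41  38  47  54 127 117 135 119  98
   98 109 140 113 146 156 162 166 178 195]
 [ 81  76  49  28  31  34  98 105 100  81  77  93 100 130 139 158 136 130
  137 157 167 144 182 201 201 201 200 200]
 [ 73 108  83  58  64  67  93 141 164 130 111 115 121 143 173 191 178 190
  200 201 200 189 188 197 201 200 201 201]
 [ 76 146 129  99  98 109 115 178 192 163 162 167 177 195 202 173 187 201
  201 201 200 202 162 183 200 196 192 181]
 [ 88 123 131 133 136 157 166 191 157 181 201 201 200 200 201 146 177 200
  201 202 200 189 123 154 181 167 146 106]]
top 27 1.2 [266.6 159.4]
top 27 0.95 [267.  161.1]
top 9 1.2 [273.5 158. ]
top 9 0.95 [273.9 159.7]
top -9 1.2 [280.4 156.5]
top -9 0.95 [280.8 158.2]
top -27 1.2 [287.3 155.1]
top -27 0.95 [287.6 156.8]
side 27 1.2 [388.5 213.2]
side 27 0.95 [387.1 213.6]
side 9 1.2 [390.6 216.8]
side 9 0.95 [389.2 217.2]
side -9 1.2 [392.8 220.4]
side -9 0.95 [391.3 220.8]
side -27 1.2 [395.  224.1]
side -27 0.95 [393.5 224.5]
```

Numerically the third toggle lies within about 0.4 px (0.06 rad) of its neighbours' line, so it is on. Next I return the pin.

```bash
python3 - <<'E'
from h import *
go([470,-60,310],down(.9))
E
```

```text
t 25.05 pos [554.2  77.9 229.4] F [-0.2 -0.1 -0. ] gap 12.8
SHIFT cm [-11.89  -4.34 -12.88] TURN [ 0.571 -0.264  0.838] deg 60.1
```

Request:
arm_command(moves=[{"tx": -0.3,"ty": -0.5,"tz": -2,"wx": 0.05,"wy": -0.02,"wz": 0.07,"grip": 0},{"tx": -1.5,"ty": -1,"tz": -4.5,"wx": 0.12,"wy": -0.05,"wz": 0.17,"grip": 0},{"tx": -3,"ty": -2,"tz": -7,"wx": 0.2,"wy": -0.09,"wz": 0.29,"grip": 0},{"tx": -5,"ty": -3,"tz": -9.5,"wx": 0.29,"wy": -0.13,"wz": 0.42,"grip": 0},{"tx": -7.5,"ty": -3.5,"tz": -11.5,"wx": 0.38,"wy": -0.17,"wz": 0.56,"grip": 0},{"tx": -10,"ty": -4,"tz": -12.5,"wx": 0.47,"wy": -0.21,"wz": 0.69,"grip": 0},{"tx": -11.9,"ty": -4.3,"tz": -12.9,"wx": 0.54,"wy": -0.25,"wz": 0.79,"grip": 0},{"tx": -11.9,"ty": -4.3,"tz": -12.9,"wx": 0.571,"wy": -0.264,"wz": 0.838,"grip": 0}])

```text
t: 26.05
tool_pos: [470.9, -61.3, 309.6]
tcp_rot: [0.901, 0.433, -0.001, -0.001]
ft_force: [-0.4, 0.0, -1.0]
finger_gap: 12.8
```

```bash
python3 - <<'E'
from h import *
print(r.state()['q']);go([460,-284,270],down(-.166))
E
```

```text
[-1.29697636e-01 -4.00308166e-02  2.15215038e-01  1.82867680e+00
  2.65676349e-04  2.11547167e+00]
t 26.05 pos [470.9 -61.3 309.6] F [-0.4  0.  -1. ] gap 12.8
SHIFT cm [-18.07  13.06   3.95] TURN [-0.002  0.002  1.062] deg 60.9
```

Request:
arm_command(moves=[{"tx": -1,"ty": 0.8,"tz": 0,"wx": 0,"wy": 0,"wz": 0.08,"grip": 0},{"tx": -3.5,"ty": 2.5,"tz": 0,"wx": 0,"wy": 0,"wz": 0.22,"grip": 0},{"tx": -6.5,"ty": 4.7,"tz": 0,"wx": 0,"wy": 0,"wz": 0.38,"grip": 0},{"tx": -10,"ty": 7.2,"tz": 0.5,"wx": 0,"wy": 0,"wz": 0.56,"grip": 0},{"tx": -13.5,"ty": 9.8,"tz": 1.5,"wx": 0,"wy": 0,"wz": 0.74,"grip": 0},{"tx": -16.5,"ty": 12,"tz": 2.5,"wx": 0,"wy": 0,"wz": 0.92,"grip": 0},{"tx": -18,"ty": 13,"tz": 3.5,"wx": 0,"wy": 0,"wz": 1.05,"grip": 0},{"tx": -18.1,"ty": 13.1,"tz": 3.9,"wx": 0,"wy": 0,"wz": 1.062,"grip": 0}])

```text
t: 27.05
tool_pos: [460.1, -284.4, 270.0]
tcp_rot: [0.997, -0.081, -0.001, -0.001]
ft_force: [-0.4, -0.1, 0.2]
finger_gap: 12.8
```

```bash
python3 - <<'E'
from h import *
a=vision.get_image("side");b=vision.get_image("top")
go([459.8,-283.9,216],down(-.166))
s=r.state();R=Ro.from_quat(s['tcp_rot']);tip=s['tool_pos']+R.apply([0,0,TL]);print(tip,proj("side",tip),proj("top",tip))
cv2.imwrite("pics/a9.png",np.hstack([cv2.resize(i,None,fx=8,fy=8,interpolation=cv2.INTER_CUBIC) for i in(a[265:340,295:345],b[190:265,405:455])]))
E
```

```text
t 27.15 pos [ 460.3 -283.1  270.7] F [ 0.1 -0.6  0.1] gap 13.1
SHIFT cm [-0.03  0.1   5.47] TURN [-0.001  0.     0.007] deg 0.4
[ 460.24947152 -282.93684132  151.1162271 ] [[319.20287854 312.71616698]] [[437.71074148 241.19364108]]
```

View pics/a9.png

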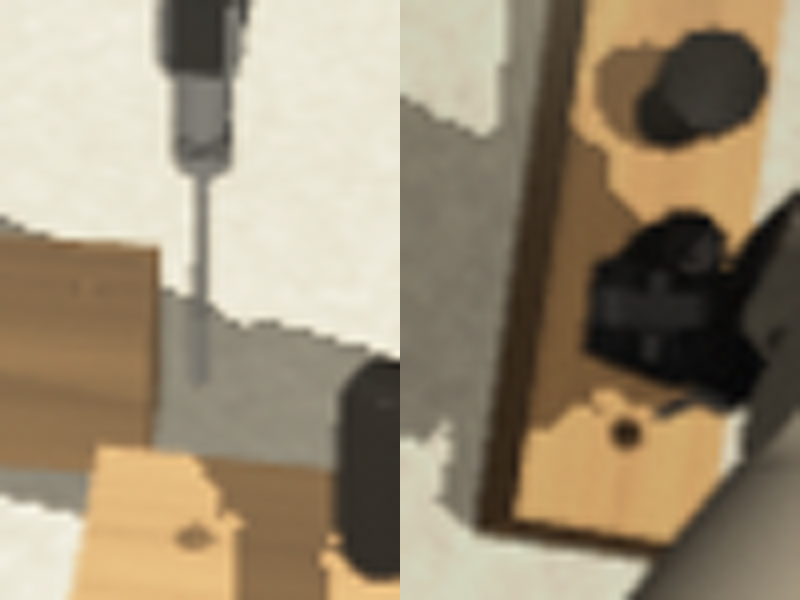

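Side: rod tip at crop (200,385), hole at (195,537). Top: hole at crop (626,433).

```bash
python3 - <<'E'
from h import *
print(ray("side",(318.95,331.7),90),ray("top",(432.8,243.7),90));print("tip side",ray("side",(319.56,312.7),151.1))
go([459.8,-283.9,216],down(-.166))
E
```

```text
[ 460.24149453 -283.08032909   90.        ] [ 459.2904287  -282.24561052   90.        ]
tip side [ 461.03898035 -282.90056515  151.1       ]
t 27.15 pos [ 460.3 -283.1  270.7] F [ 0.1 -0.6  0.1] gap 13.1
SHIFT cm [-0.03  0.1   5.47] TURN [-0.001  0.     0.007] deg 0.4
```

Request:
arm_command(moves=[{"tx": -0.05,"ty": 0,"tz": 1.5,"wx": 0,"wy": 0,"wz": 0.007,"grip": 0},{"tx": -0.05,"ty": 0,"tz": 3,"wx": 0,"wy": 0,"wz": 0.007,"grip": 0},{"tx": -0.05,"ty": 0,"tz": 4.5,"wx": 0,"wy": 0,"wz": 0.007,"grip": 0},{"tx": -0.05,"ty": 0,"tz": 5.5,"wx": 0,"wy": 0,"wz": 0.007,"grip": 0},{"tx": -0.05,"ty": 0,"tz": 6,"wx": 0,"wy": 0,"wz": 0.007,"grip": 0},{"tx": -0.05,"ty": 0,"tz": 6.6,"wx": 0,"wy": 0,"wz": 0.007,"grip": 0},{"tx": -0.05,"ty": 0,"tz": 7.3,"wx": 0,"wy": 0,"wz": 0.007,"grip": 0},{"tx": -0.05,"ty": 0,"tz": 8,"wx": 0,"wy": 0,"wz": 0.007,"grip": 0}])

```text
t: 28.15
tool_pos: [459.7, -283.3, 190.9]
tcp_rot: [0.996, -0.084, 0.0, -0.0]
ft_force: [-0.1, -0.0, -0.8]
finger_gap: 12.8
```

Request:
arm_command(moves=[{"tx": 0,"ty": 0,"tz": 1,"wx": 0,"wy": 0,"wz": 0,"grip": 0},{"tx": 0,"ty": 0,"tz": 2,"wx": 0,"wy": 0,"wz": 0,"grip": 0},{"tx": 0,"ty": 0,"tz": 3.2,"wx": 0,"wy": 0,"wz": 0,"grip": 0},{"tx": 0,"ty": 0,"tz": 4.4,"wx": 0,"wy": 0,"wz": 0,"grip": 0},{"tx": 0,"ty": 0,"tz": 5.4,"wx": 0,"wy": 0,"wz": 0,"grip": 0},{"tx": 0,"ty": 0,"tz": 6,"wx": 0,"wy": 0,"wz": 0,"grip": 0},{"tx": 0,"ty": 0,"tz": 6.4,"wx": 0,"wy": 0,"wz": 0,"grip": 0},{"tx": 0,"ty": 0,"tz": 6.4,"wx": 0,"wy": 0,"wz": 0,"grip": 0}])

```text
t: 29.15
tool_pos: [459.7, -283.2, 127.2]
tcp_rot: [0.996, -0.084, 0.0, -0.0]
ft_force: [0.2, -0.5, -0.2]
finger_gap: 12.9
```

Force is near zero and the pin is about 2 mm above its seat. I go 1.5 mm lower and release.

Request:
arm_command(moves=[{"tx": 0,"ty": 0,"tz": 0.15,"wx": 0,"wy": 0,"wz": 0,"grip": 0},{"tx": 0,"ty": 0,"tz": 0.15,"wx": 0,"wy": 0,"wz": 0,"grip": 0.1},{"tx": 0,"ty": 0,"tz": 0.15,"wx": 0,"wy": 0,"wz": 0,"grip": 0.25},{"tx": 0,"ty": 0,"tz": 0.15,"wx": 0,"wy": 0,"wz": 0,"grip": 0.4},{"tx": 0,"ty": 0,"tz": 0.15,"wx": 0,"wy": 0,"wz": 0,"grip": 0.7},{"tx": 0,"ty": 0,"tz": 0.15,"wx": 0,"wy": 0,"wz": 0,"grip": 1},{"tx": 0,"ty": 0,"tz": 0.15,"wx": 0,"wy": 0,"wz": 0,"grip": 1},{"tx": 0,"ty": 0,"tz": 0.15,"wx": 0,"wy": 0,"wz": 0,"grip": 1}])

```text
t: 30.15
tool_pos: [459.7, -283.2, 125.8]
tcp_rot: [0.996, -0.084, 0.0, -0.0]
ft_force: [0.1, 0.7, -0.4]
finger_gap: 85.2
```

Request:
arm_command(moves=[{"tx": 0,"ty": 0,"tz": -0.5,"wx": 0,"wy": 0,"wz": 0,"grip": 1},{"tx": 0,"ty": 0,"tz": -2,"wx": 0,"wy": 0,"wz": 0,"grip": 1},{"tx": 0,"ty": 0,"tz": -4,"wx": 0,"wy": 0,"wz": 0,"grip": 1},{"tx": 0,"ty": 0,"tz": -6.5,"wx": 0,"wy": 0,"wz": 0,"grip": 1},{"tx": 0,"ty": 0,"tz": -9,"wx": 0,"wy": 0,"wz": 0,"grip": 1},{"tx": -4,"ty": 0,"tz": -11,"wx": 0,"wy": 0,"wz": 0,"grip": 1},{"tx": -10,"ty": 0,"tz": -12,"wx": 0,"wy": 0,"wz": 0,"grip": 1},{"tx": -15,"ty": 0,"tz": -12,"wx": 0,"wy": 0,"wz": 0,"grip": 1}])

```text
t: 31.15
tool_pos: [310.4, -257.8, 247.7]
tcp_rot: [0.996, -0.084, 0.001, 0.001]
ft_force: [-0.1, -1.7, 0.5]
finger_gap: 85.2
```

```bash
python3 - <<'E'
from h import *
a=vision.get_image("side");b=vision.get_image("top");print(r.state()['tool_pos'],r.state()['finger_gap'])
f=lambda i,x,y:cv2.resize(i[y:y+75,x:x+50],None,fx=4,fy=4,interpolation=cv2.INTER_CUBIC)
cv2.imwrite("pics/a10.png",np.vstack([np.hstack([f(a,295,290),f(a,365,185)]),np.hstack([f(b,410,195),f(b,255,125)])]))
i=cv2.cvtColor(b,cv2.COLOR_BGR2GRAY);print(i[155:164,264:292])
for c in("top","side"):
  k=K[c];Rc=cv2.Rodrigues(k[0])[0]
  for n in("pin","flap_edge"):
   for d in finder.place_of(c,n)[:2]:
    q=Rc.T@(np.array(d['at'])-k[1]);print(c,n,round(d['p'],2),np.round(q),np.round([(q-H)@U,(q-H)@V,(q-H)@N]))
E
```

```text
[ 308.7894277  -257.41422355  248.3089694 ] 85.46015225692885
[[126 145 154 153 190 152 122 142 131 125 125 126 134 172 193 188 164 147
  143 180 170 107  57  38  36  40 140 110]
 [149 191 205 207 205 168 116 116 119 117 114 110 119 101 136 115  91  90
   91 128 114  75  51  41  41  43 100  86]
 [188 207 201 196 195 152  89  94  89  79  60  45  71  78 129  95  54  51
   56  84 103  91  59  41  37  28  73 113]
 [171 191 160 139 135 105  77  86  60  31  27  26  46  76 116  82  50  55
   55  65 129 147  91  37  40  51  66 160]
 [146 123  63  49  52  64  97 110  68  35  33  31  32 125 146  89  48  53
   54  47 169 193 135  77  79  96 102 171]
 [132  91  37  39  45  50 127 145  89  46  46  38  30 161 171 113  67  56
   59  66 148 140 130 118 117 118 125 159]
 [124  90  43  42  47  37 140 137  82  43  39  51  56 131 122 138 121 101
  102 112 144 118 151 160 165 171 183 200]
 [ 82  80  51  28  33  35 101 108 103  82  79  96 101 134 144 161 139 133
  140 160 171 149 187 206 206 206 205 205]
 [ 76 111  87  58  67  70  97 144 168 135 116 119 125 147 177 194 181 195
  205 204 206 193 193 202 205 205 205 206]]
top pin 0.68 [ 616. -306.    3.] [-111. -397.  -17.]
top pin 0.59 [ 463. -282.    2.] [-231. -344.   66.]
top flap_edge 0.61 [681. 107. 219.] [130.  -5.  77.]
side flap_edge 0.84 [692. 112. 224.] [143.  -2.  75.]
```

```bash
python3 - <<'E'
from h import *
a0=cv2.imread("pics/side0.png");a=vision.get_image("side");b0=cv2.imread("pics/top0.png");b=vision.get_image("top")
# pin template from initial picture searched in the new one
for n,i0,i,(x,y,w,h) in(("side",a0,a,(308,304,24,34)),("top",b0,b,(427,235,18,18))):
    m=cv2.matchTemplate(i[y-6:y+h+6,x-6:x+w+6],i0[y:y+h,x:x+w],cv2.TM_CCOEFF_NORMED);print(n,cv2.minMaxLoc(m)[1],np.array(cv2.minMaxLoc(m)[3])-6)
E
```

```text
side 0.969843864440918 [0 0]
top 0.9981197714805603 [0 0]
```

The pin looks the same as at the start in both views, at zero pixel offset. I hand in.

```bash
python3 -c "
from station import r
print(r.finish_job())"
```

```text
the job is handed in; nothing more can be done
None
```

The job is done and handed in at about 32 s of the 67 s allowed; the hand-in gives no verdict, so the results below are from my own last checks.

**What I did**
- I took the pin from the large wooden block and pushed it into the access hole. The plunger was felt at about 3.4 N and pressed at up to about 5 N until the flap sprang up.
- I swung the flap open with the rod beside the keeper, then pushed the third toggle from the left up the slope.
- I stood the pin back in its own hole, let go and moved clear.

**Last checks**
- **Pin:** it matches its starting picture at zero pixel offset in both cameras (match scores 0.97 and 0.998).
- **Flap:** the edge is at about 1.9 rad. The two cameras differed by about 13 mm along the slope, but both put it well past 1.5 rad.
- **Toggle:** its lower edge is in line with its neighbours. Its upper edge is about half a pixel off, and it looks slightly greyer; 0.95 rad would show as about 1.7 pixels, so I judge it on.
- **Not checked:** the final picture was refused because the 12-picture limit was reached, so the last look was by numbers only. I did not separately check the other tools and things on the bench, though no unexpected contact force showed.

**Things that went wrong on the way**
- The first move call was refused because keys were missing.
- One transfer ran the last joint to its range limit, so I re-routed it.
- The arm reached its second joint's limit while tilting the rod for the flap. The rod ended up already under the flap without touching it, so I swung the flap from there.

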